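# Pack the gel-casting frame tight with filler plates and hold the wedge home

### The job

The gel-casting frame is not full: lay the forceps that are lying on it on the bench, clear of the frame, then stand the filler plates that its gap needs (thin, thick or both; one not needed stays in the rack) on the frame's floor against the glass cassettes. Slide the wedge down between the plates and the end stop, sloping side to the stop, and press gently, about 10 N, letting it follow the slope, until it is tight and squeezes the cassettes a little. Finish while holding: still grip the wedge and keep it pressed tight, with nothing else knocked about.

Things in the scene. Friction and masses are not known exactly. Their poses are not given: they have to be found in the camera images.
- frame: Gel-casting frame, fixed, aluminium base 104 x 224 x 12 mm (own x, y, z). Origin: centre of its underside, on the bench. Its channel runs along own y: floor at own z = 12 mm, grey side rails with inner faces at x = +-38.5 mm and tops at z = 26 mm. A pack of five glass cassettes, 74 mm wide, top at z = 90 mm, fills the -y end up to y = -30 mm; the gap runs from there to the end stop.
- end_stop: Aluminium end stop, fixed, 74 mm wide, clamped across the rails by two black thumb nuts, somewhere along the frame's y. Origin: at the foot of its inner face, mid-width, on the channel floor; axes as the frame's. The inner face looks to -y and leans away 1 in 4 (own y = z / 4) up to its top at own z = 78 mm. Gap at the floor = frame y of this origin + 30 mm, 16 to 46 mm.
- pack_face (a point): Foot of the free face of the cassette pack, mid-width, on the channel floor. With plates of thickness T the rest, gap - T, should be 6 to 16 mm; the wedge comes tight with its foot 4 x (18 mm - rest) above the floor, then goes down 4 mm for each mm that it shifts along the stop's slope toward the cassettes and squeezes them; 2 mm is plenty.
- gel_pack (a joint): How far the cassette pack is squeezed toward the end wall on its rubber seals, in m: 0 when loose, stop at 0.009; it pushes back with 2.5 N per mm. Tight is above 0.0005; above 0.007 the glass is overloaded.
- thick_filler: Thick filler plate, white plastic, loose, upright in the rack, about 120 g: 70 x 20 x 84 mm (own x, y, z), with a grip tab in the middle of the top, 26 mm wide in x, 6 mm thick in y, z = 84 to 120 mm. Origin: centre of the underside. Grip the tab across its 26 mm so that the fingers stay clear of neighbouring plates.
- thin_filler: Thin filler plate, white plastic, upright, loose, 70 g: the same as the thick one but 10 mm thick in own y. Origin: centre of the underside. Starts standing in a slot of the plate rack.
- wedge: White plastic wedge, loose, upright in the rack, about 130 g, 66 mm wide (own x), 84 mm high. -y side upright at own y = -11 mm; +y side slopes 1 in 4 from y = +7 mm at the foot (18 mm thick) to +27 mm near the top, like the end stop, and faces the rack's +y. Grip tab above the origin: 26 mm in x, 6 mm in y, z = 84 to 120 mm. Origin: on the underside.
- plate_rack: Grey plate rack, fixed, 100 x 146 x 26 mm. Origin: centre of the underside. Three equal slots along own y at -44, 0 and +44 mm, each 25 mm wide in y and 79 mm long in x, floor at z = 8 mm, fences up to 26 mm. Each of the three pieces stands in one slot, its axes along the rack's; which is where differs.
- forceps: Steel forceps, 17 x 131 x 9 mm, long along own y, lying flat across the gap on the tops of the cassette pack and the end stop (frame z = 90 mm), about along the frame's y. Origin: centre of the underside.
- sample_pot: Bystander: small white-lidded pot, 46 mm wide, 66 mm high, behind the frame. Origin: centre of the underside.
- dropper_bottle: Bystander: brown dropper bottle, 38 mm wide, 124 mm high, behind the frame. Origin: centre of the underside.
- sputum_cup: Bystander: white lidded cup, 48 mm wide, 60 mm high, near the front edge between frame and rack. Origin: centre of the underside.
- tape_roll: Bystander: roll of packing tape lying flat, 92 mm wide, 48 mm high, left of the rack. Origin: centre of the underside.
There are look-alikes about, which are no part of the job. What is shaped like the thin_filler but purple is not meant.

How it is judged:
By the outcome, as a careful person would: the job done as asked, in the order asked, and still so for the second after the job is handed in, while the arm keeps its last pose, push and grip.
It also fails if it takes over 70 s, if anything falls off the work surface, if the arm or the gripper's body presses on something with over 40 N, if the wrist force passes 120 N, or if a joint passes its speed limit or range.

### The arm

A 7-joint arm with a two-finger parallel gripper is mounted at the origin on a cart in front of the work surface, level with it; the furniture and walls round the work are solid. World frame = base frame: x ahead of the robot, y to its left, z up, the work surface at z = 0. Lengths are in mm, angles in rad, forces in N, time in s.
With the tool pointing down it reaches from about 425 to 1025 mm from the base axis. Payload 3.6 kg.
Tool frame: the origin (TCP) lies on the centre line of the jaws, within the pads' length; the fingertips stand 19 mm ahead of it and the grasp point (between the pads) is the TCP (robot.tip_extent is the z of the fingertips in the tool frame, in mm); z points along the fingers, y is the direction in which the jaws open and shut (so a half turn about z gives the same grasp; the last joint's range is limited). The gripper opens to 85 mm and grips with 20 to 120 N. Pads are 22 mm wide; open, the fingers measure 114 mm over their backs; the gripper's body (76 mm by 85 mm) begins 54 mm behind the grasp point. The pads swing forward as they close: fully open they stand 13 mm farther back than shut.
Start: joints at [1.125, 0.591, 0.048, 1.609, -0.033, 0.943, -0.034], TCP at [250.509, -680.349, 250.302] pointing down, gripper open.
Joint ranges: [-2.69, 2.69], [-0.47, 2.24], [-1.27, 1.36], [0.19, 2.51], [-1.53, 4.68], [0.08, 2.07], [-3.09, 3.09]. Speed limits (rad/s): [2.57, 2.57, 3.14, 3.14, 3.14, 3.14, 3.14].

### API

Orientations are given as a rotation vector (axis times angle).
In Python, from cell import robot, viewer, workorder gives the robot as it stands.
- The arm moves only by the tool apply_moves, never from a script. Its argument "plan" is a list of rows, each a list of 6 numbers: the shift along the tool's x, y, z as a fraction of full scale, then the turn, a rotation vector about the tool's x, y, z as a fraction of full scale. A call has 1 to 10 rows; each row shifts and turns the commanded pose from where the row before left it, along the tool's axes as they then stand; what a row does not reach is not made up. Full scale, the value 1, is 0.02 m for a shift and 6 degrees for a turn. A row lasts 1/8 s, in which the tool goes at most 62.5 mm and 10.7 degrees, less where a joint would pass 70% of its speed; a pose out of reach is approached as far as the arm can. A call with a number of a shift or a turn outside -1 to 1 is refused whole. A call with a gripper value outside its range is refused whole. "jaw" is the opening, from 0 (shut) to 1 (fully open), set as the call begins (left out, the last holds). The fingers move at their own pace and stop on an object; the grip force is fixed at half the most. Time passes only in rows, so rows that do not move let the fingers close. It gives the time, the measured TCP pose, the force and the opening at its end, in the units of the state.
- robot.read_state(): the state, without advancing time (a new reading comes with each control period).
- viewer.capture(name): name is "scene" or "top" or "wrist"; returns a dict with "color" (400x640x3 uint8, red, green, blue), "fx", "fy", "cx", "cy" (pixels), "k1" (the pictures are not rectified: a ray, as slopes to the right and down, at radius r is drawn at 1 + k1 r^2 times it, then the intrinsics apply), "rvec" (rotation vector, rad) and "tvec" (3), from world to camera coordinates, as OpenCV has them. Camera axes: x right, y down, z forward; pixel columns grow to the right and rows downward; lengths in mm; the calibration is good to about 2 mm. A picture is of the moment at which its call begins. There is no depth.
- workorder.close_job(): hands the job in, once; it reports no verdict.
The state is a dict: "time_s": time; "qpos": joint angles; "qvel": joint speeds; "joint_torque": joint torques, N m; "position": TCP position; "eef_rot": TCP orientation; "contact_force": force on the tool from outside, world axes, zero at the start; "moment": the same for the moment, N m; "finger_gap": finger opening in mm.
Only numpy, scipy, OpenCV 4.12 (cv2) and the standard library are available. Lean on these libraries where they do the work, as an engineer would, in place of code of your own. Each camera call takes 0.05 s, during which the arm holds its last target.

## Working session

There is one attempt and no reset: what is moved stays moved. The work goes in short steps, Python scripts to look and compute and a tool call to move; the robot and the scene stay as the last step left them, time stands still between calls to the robot, and variables do not carry over. Pictures are saved under pics/ and viewed, and the job is handed in when it is done.

Besides the shell and the picture viewer there is one more tool, called after "Call:" as name([rows], argument=value, ...), one row to a line, values as JSON. apply_moves: Moves the arm, as the interface text tells. Its arguments: {"type":"object","properties":{"plan":{"type":"array"},"jaw":{"type":"number"}},"required":["plan"]}

```bash
ls; mkdir -p pics
cat > h.py <<'E'
import numpy as np,cv2
from cell import robot,viewer,workorder
from scipy.spatial.transform import Rotation as R
def cap(n,f=None):
    d=viewer.capture(n)
    if f: cv2.imwrite('pics/'+f,cv2.cvtColor(d['color'],cv2.COLOR_RGB2BGR))
    return d
E
python3 - <<'E'
from h import *
import pickle
D={}
for n in('scene','top','wrist'):
    D[n]=cap(n,n+'0.png'); d=D[n]; print(n,d['fx'],d['cx'],d['cy'],d['k1'],d['rvec'],d['tvec'])
pickle.dump(D,open('d0.pkl','wb'))
print(robot.read_state())
E
```

```text
pics
scene 440.630354451587 314.68774491193483 193.05260807290384 0.01619445655463795 [ 2.29506503 -0.61167655  0.25974614] [-346.62966319  377.933484    687.44373677]
top 380.669975272181 321.1621601179528 201.06979379935055 0.030854160505499592 [ 2.13351726 -2.17157171  0.0495445 ] [234.43656581 521.49098253 865.5524784 ]
wrist 303.14370717283083 322.2810090915684 197.12386570544967 -0.055200785978587553 [-2.34382661  1.63594424  0.27542111] [-724.2163012   -41.69277041  381.30098141]
{'time_s': 0.15, 'qpos': array([ 1.12450729,  0.5919229 ,  0.04831295,  1.60952463, -0.03330423,
        0.9427248 , -0.03372226]), 'qvel': array([ 0.00071318, -0.00292563, -0.00042733, -0.00399591, -0.00018732,
        0.0003891 , -0.00019741]), 'joint_torque': array([ 3.30406066e-03, -5.49246418e+01,  1.54995147e+00, -1.98454177e+01,
        9.63300437e-03,  5.63763489e-03,  3.06212357e-06]), 'position': array([ 250.3012061 , -679.76831908,  249.39423845]), 'eef_rot': array([-3.09112846e+00, -5.51069058e-01,  6.38431585e-04]), 'contact_force': array([ 0.11665182,  0.61541798, -0.22308182]), 'moment': array([-0.00986503,  0.02205224,  0.00035977]), 'finger_gap': 85.53639456582893}
```

View pics/scene0.png

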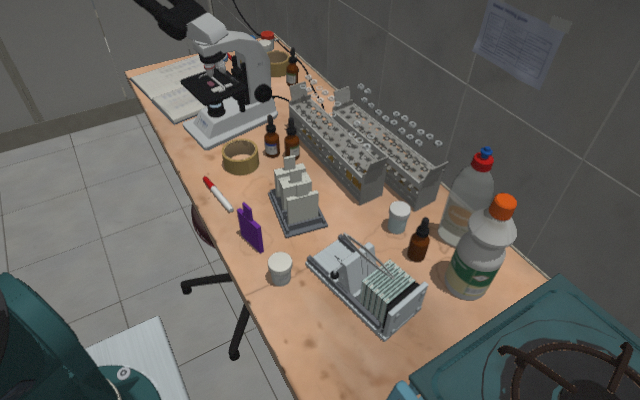

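View pics/top0.png

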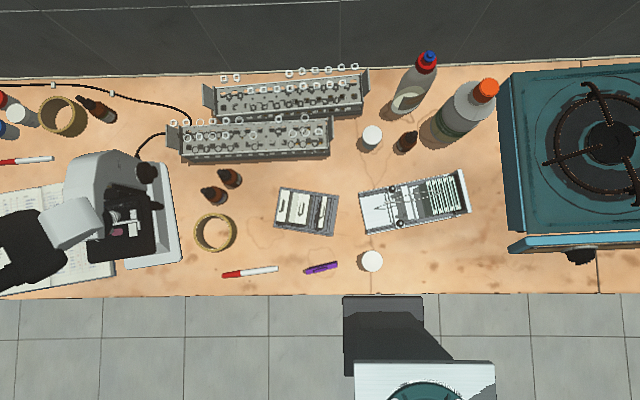

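View pics/wrist0.png

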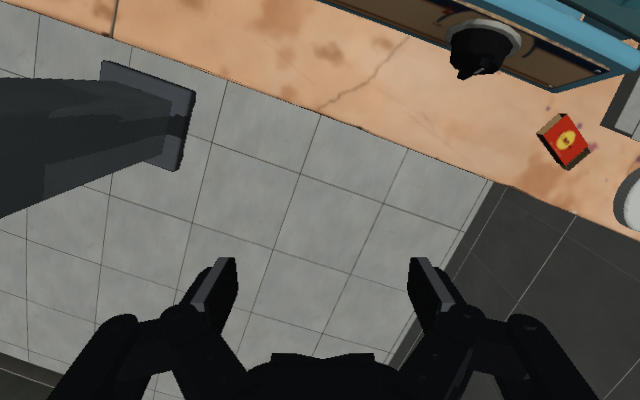

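```bash
cat >> h.py <<'E'
def ray(d,u,v):
    K=np.array([[d['fx'],0,d['cx']],[0,d['fy'],d['cy']],[0,0,1]])
    x,y=(u-d['cx'])/d['fx'],(v-d['cy'])/d['fy']
    a,b=x,y
    for _ in range(20):
        r2=a*a+b*b; a,b=x/(1+d['k1']*r2),y/(1+d['k1']*r2)
    Rm=cv2.Rodrigues(np.array(d['rvec'],float))[0]; t=np.array(d['tvec'],float)
    return -Rm.T@t, Rm.T@np.array([a,b,1.])
def onz(d,u,v,z):
    o,r=ray(d,u,v); return o+r*(z-o[2])/r[2]
def proj(d,P):
    Rm=cv2.Rodrigues(np.array(d['rvec'],float))[0]; p=Rm@np.array(P,float)+np.array(d['tvec'],float)
    a,b=p[0]/p[2],p[1]/p[2]; s=1+d['k1']*(a*a+b*b)
    return np.array([d['fx']*a*s+d['cx'],d['fy']*b*s+d['cy']])
def tri(d1,uv1,d2,uv2):
    o1,r1=ray(d1,*uv1);o2,r2=ray(d2,*uv2)
    A=np.stack([r1,-r2],1); s=np.linalg.lstsq(A,o2-o1,rcond=None)[0]
    p,q=o1+r1*s[0],o2+r2*s[1]; return (p+q)/2,np.linalg.norm(p-q)
def crop(d,x0,y0,x1,y1,k,f):
    im=cv2.cvtColor(d['color'],cv2.COLOR_RGB2BGR)[y0:y1,x0:x1]
    cv2.imwrite('pics/'+f,cv2.resize(im,None,fx=k,fy=k,interpolation=cv2.INTER_CUBIC))
E
python3 - <<'E'
from h import *
import pickle
D=pickle.load(open('d0.pkl','rb'))
t=D['top'];s=D['scene']
crop(t,265,160,485,270,3.6,'c_top.png'); crop(s,230,145,440,340,3.0,'c_scene.png')
print(ray(t,320,200),ray(s,320,200)[0])
for n,u in dict(frame=(415,200),rack=(306,210),cup=(371,261),tape=(214,232),purple=(320,267),pot=(372,135)).items(): print(n,onz(t,*u,30).round())
E
```

```text
(array([443.44476777, 185.2330368 , 919.31490858]), array([ 0.09461107,  0.04764034, -0.9943824 ])) [ 188.50936495 -358.21234175  756.11696879]
frame [524.   7.  30.]
rack [505. 261.  30.]
cup [385. 113.  30.]
tape [457. 479.  30.]
purple [373. 230.  30.]
pot [680. 102.  30.]
```

View pics/c_top.png

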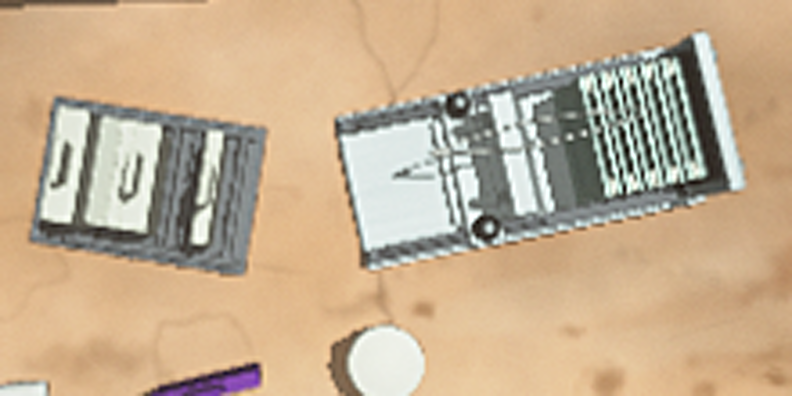

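View pics/c_scene.png

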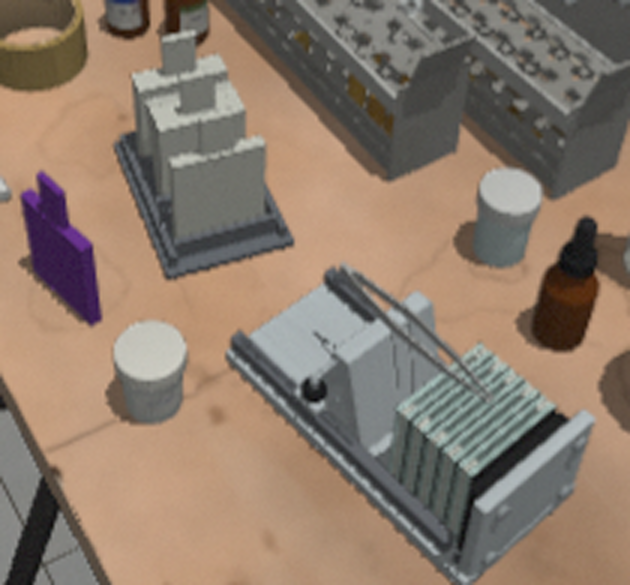

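```bash
cat >> h.py <<'E'
def plan(target,yaw_deg=None,st=None):
    """shift in tool axes (mm) and turn about tool z (deg) to reach target; turn done first if given"""
    st=st or robot.read_state()
    Rt=R.from_rotvec(st['eef_rot']); p=st['position']
    d=np.array(target,float)-p
    print('tool x,y,z in world',Rt.as_matrix().T.round(3).tolist())
    print('shift tool mm now-axes',Rt.inv().apply(d).round(1))
E
python3 - <<'E'
from h import *
import pickle
D=pickle.load(open('d0.pkl','rb'))
w=D['wrist'];st=robot.read_state()
Rt=R.from_rotvec(st['eef_rot'])
o,r=ray(w,w['cx'],w['cy'])
print('cam in tool',Rt.inv().apply(o-st['position']),'dir',Rt.inv().apply(r))
Rm=cv2.Rodrigues(w['rvec'])[0]
print('cam x axis in tool',Rt.inv().apply(Rm[0]),'y',Rt.inv().apply(Rm[1]))
plan([470,60,300])
E
```

```text
cam in tool [  83.75280515    0.35331413 -123.49603607] dir [-3.24975013e-01 -3.23878208e-04  9.45722547e-01]
cam x axis in tool [-1.07514155e-03  9.99999422e-01 -2.69805554e-05] y [-0.94572199 -0.00102555 -0.32497517]
tool x,y,z in world [[0.938, 0.346, -0.0], [0.346, -0.938, -0.002], [-0.001, 0.002, -1.0]]
shift tool mm now-axes [ 461.8 -618.4  -49.6]
```

Call:
apply_moves([
  [0.7,-0.66,-0.1,0,0,-0.34],
  [0.7,-0.66,-0.1,0,0,-0.34],
  [0.7,-0.66,-0.1,0,0,-0.34],
  [0.7,-0.66,-0.1,0,0,-0.34],
  [0.7,-0.66,-0.1,0,0,-0.34],
  [0.7,-0.66,-0.1,0,0,-0.34],
  [0.7,-0.66,-0.1,0,0,-0.34],
  [0.7,-0.66,-0.1,0,0,-0.34],
  [0.7,-0.66,-0.1,0,0,-0.34],
  [0.7,-0.66,-0.1,0,0,-0.34],
])

```text
time_s: 1.4
position: [307.6, -496.3, 270.4]
eef_rot: [2.945, 1.094, -0.0]
contact_force: [0.1, -0.4, -0.2]
finger_gap: 85.3
```

Call:
apply_moves([
  [0.88,-0.38,-0.1,0,0,-0.34],
  [0.88,-0.38,-0.1,0,0,-0.34],
  [0.88,-0.38,-0.1,0,0,-0.34],
  [0.88,-0.38,-0.1,0,0,-0.34],
  [0.88,-0.38,-0.1,0,0,-0.34],
  [0.88,-0.38,-0.1,0,0,-0.34],
  [0.88,-0.38,-0.1,0,0,-0.34],
  [0.88,-0.38,-0.1,0,0,-0.34],
  [0.88,-0.38,-0.1,0,0,-0.34],
  [0.88,-0.38,-0.1,0,0,-0.34],
])

```text
time_s: 2.65
position: [362.8, -313.8, 290.5]
eef_rot: [2.705, 1.598, -0.0]
contact_force: [0.2, -0.0, -0.3]
finger_gap: 85.6
```

Call:
apply_moves([
  [0.96,-0.05,-0.1,0,0,-0.34],
  [0.96,-0.05,-0.1,0,0,-0.34],
  [0.96,-0.05,-0.1,0,0,-0.34],
  [0.96,-0.05,-0.1,0,0,-0.34],
  [0.96,-0.05,-0.1,0,0,-0.34],
  [0.96,-0.05,-0.1,0,0,-0.34],
  [0.96,-0.05,-0.1,0,0,-0.34],
  [0.96,-0.05,-0.1,0,0,-0.34],
  [0.96,-0.05,-0.1,0,0,-0.34],
  [0.96,-0.05,-0.1,0,0,-0.34],
])

```text
time_s: 3.9
position: [418.2, -130.7, 310.4]
eef_rot: [2.379, 2.052, -0.0]
contact_force: [0.4, -0.5, 0.8]
finger_gap: 85.5
```

Call:
apply_moves([
  [0.92,0.28,0,0,0,-0.34],
  [0.92,0.28,0,0,0,-0.34],
  [0.92,0.28,0,0,0,-0.34],
  [0.92,0.28,0,0,0,-0.34],
  [0.92,0.28,0,0,0,-0.34],
  [0.92,0.28,0,0,0,-0.34],
  [0.92,0.28,0,0,0,-0.34],
  [0.92,0.28,0,0,0,-0.34],
  [0,0,0,0,0,-0.34],
  [0,0,0,0,0,-0.34],
])

```text
time_s: 5.15
position: [466.1, 13.0, 310.1]
eef_rot: [-1.979, -2.44, 0.001]
contact_force: [0.1, 0.2, -0.0]
finger_gap: 85.8
```

Run:
```python
from h import *
import pickle
w=cap('wrist','w1.png'); pickle.dump(w,open('w1.pkl','wb'))
plan([515,30,200]); print(robot.read_state()['qpos'].round(2))
```

```text
tool x,y,z in world [[-0.207, 0.978, -0.0], [0.978, 0.207, -0.001], [-0.001, -0.001, -1.0]]
shift tool mm now-axes [  6.8  51.5 110.1]
[ 0.34  0.22 -0.54  2.09  0.15  0.87 -0.08]
```

View pics/w1.png

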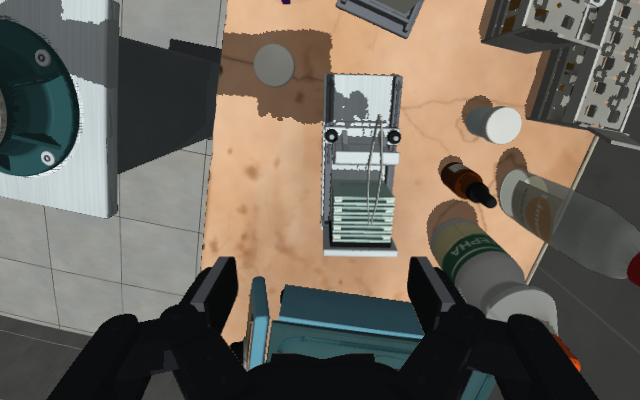

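Run:
```python
from h import *
import pickle
w=pickle.load(open('w1.pkl','rb'))
crop(w,305,65,420,265,3,'c_w1.png')
cv2.imwrite('pics/c_w1.png',cv2.resize(cv2.cvtColor(w['color'],cv2.COLOR_RGB2BGR)[65:265,305:420],(345*1,600),interpolation=cv2.INTER_CUBIC))
```

```text
(no output)
```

View pics/c_w1.png

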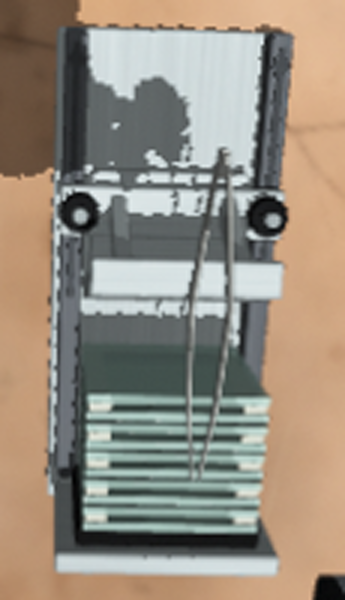

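```bash
cat >> h.py <<'E'
def fr(P,o,yaw):
    a=np.radians(yaw); d=np.asarray(P)[:2]-np.asarray(o)[:2]
    return np.array([np.cos(a)*d[0]+np.sin(a)*d[1],-np.sin(a)*d[0]+np.cos(a)*d[1]])
E
python3 - <<'E'
from h import *
import pickle
w=pickle.load(open('w1.pkl','rb'))
f=lambda x,y,z: onz(w,305+x/3,65+y/3,z)
pts=dict(packTL=(82,395,90),packTR=(270,397,90),packFootL=(85,345,12),packFootR=(265,345,12),packBL=(82,532,90),packBR=(258,533,90),
 stopIL=(92,297,90),stopIR=(282,299,90),railTL=(66,28,26),railTR=(290,33,26),baseL=(48,490,0),nutL=(80,212,40),nutR=(267,214,40),
 fT=(195,475,94),fE=(223,152,94),fm1=(190,310,99),fm2=(233,310,99))
W={k:f(*v) for k,v in pts.items()}
for k,v in W.items(): print(k,v.round(1))
for a,b in(('packTL','packTR'),('packFootL','packFootR'),('stopIL','stopIR'),('railTL','railTR')):
    d=W[b]-W[a]; print(a,b,np.linalg.norm(d).round(1),'yaw',np.degrees(np.arctan2(d[1],d[0])).round(1))
mp=(W['packTL']+W['packTR'])/2; ms=(W['stopIL']+W['stopIR'])/2
print('gap top',fr(ms,mp,12),fr((W['packFootL']+W['packFootR'])/2,mp,12))
print('forceps',np.linalg.norm(W['fE']-W['fT']),(W['fE']+W['fT'])/2)
E
```

```text
packTL [484.8 -18.2  90. ]
packTR [558.9  -3.5  90. ]
packFootL [488.9 -18.7  12. ]
packFootR [574.   -0.8  12. ]
packBL [498.1 -77.9  90. ]
packBR [571.2 -63.2  90. ]
stopIL [480.   21.6  90. ]
stopIR [552.2  36.1  90. ]
railTL [449.9 118.3  26. ]
railTR [542.6 136.4  26. ]
baseL [ 488.2 -102.8    0. ]
nutL [471.3  46.2  40. ]
nutR [550.3  62.2  40. ]
fT [537.  -41.1  94. ]
fE [514.4  84.9  94. ]
fm1 [516.5  26.3  99. ]
fm2 [532.4  29.7  99. ]
packTL packTR 75.5 yaw 11.2
packFootL packFootR 86.9 yaw 11.9
stopIL stopIR 73.6 yaw 11.4
railTL railTR 94.5 yaw 11.0
gap top [ 2.60075157 40.04236627] [ 9.61772389 -0.89067347]
forceps 128.00276294852443 [525.73218504  21.88486326  94.        ]
```

Call:
apply_moves([
  [-0.08,0.37,1,0,0,0.03],
  [-0.08,0.37,1,0,0,0.03],
  [-0.08,0.37,1,0,0,0.03],
  [-0.08,0.37,1,0,0,0.03],
  [-0.08,0.37,1,0,0,0.03],
  [-0.08,0.37,1,0,0,0.03],
  [-0.08,0.37,1,0,0,0.03],
  [-0.07,0.4,0,0,0,0],
  [0,0,0,0,0,0],
], jaw=0.5)

```text
time_s: 6.32
position: [528.6, 12.4, 170.9]
eef_rot: [2.008, 2.415, 0.002]
contact_force: [0.3, 0.3, 0.7]
finger_gap: 42.5
```

Run:
```python
from h import *
import pickle
w=cap('wrist','w2.png'); pickle.dump(w,open('w2.pkl','wb'))
plan([527,13,106]); print(robot.read_state()['position'])
print(proj(w,[527,13,106]))
```

```text
tool x,y,z in world [[-0.182, 0.983, -0.0], [0.983, 0.182, 0.001], [0.001, 0.0, -1.0]]
shift tool mm now-axes [ 0.7 -1.2 65.1]
[528.24777748  12.51651305 171.09209928]
[320.06550535 221.79123422]
```

View pics/w2.png

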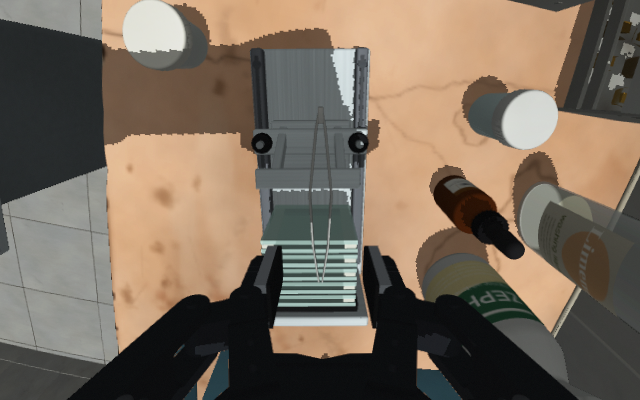

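Call:
apply_moves([
  [0,0,1,0,0,0],
  [0,0,1,0,0,0],
  [0,0,0.8,0,0,0],
  [0,0,0.4,0,0,0],
  [0,0,0,0,0,0],
])

```text
time_s: 7.0
position: [527.3, 12.8, 106.1]
eef_rot: [-2.007, -2.416, 0.001]
contact_force: [1.0, -0.2, 0.8]
finger_gap: 42.9
```

Call:
apply_moves([
  [0,0,0,0,0,0],
  [0,0,0,0,0,0],
  [0,0,0,0,0,0],
  [0,0,0,0,0,0],
  [0,0,-0.4,0,0,0],
  [0,0,-0.8,0,0,0],
], jaw=0)

```text
time_s: 7.75
position: [526.8, 12.7, 130.4]
eef_rot: [-2.007, -2.415, 0.002]
contact_force: [-0.1, -0.4, -0.5]
finger_gap: 13.3
```

Run:
```python
from h import *
import pickle
w=cap('wrist','w3.png'); pickle.dump(w,open('w3.pkl','wb'))
print(robot.read_state()['position'])
```

```text
[528.35650478  12.91749635 132.61166937]
```

View pics/w3.png

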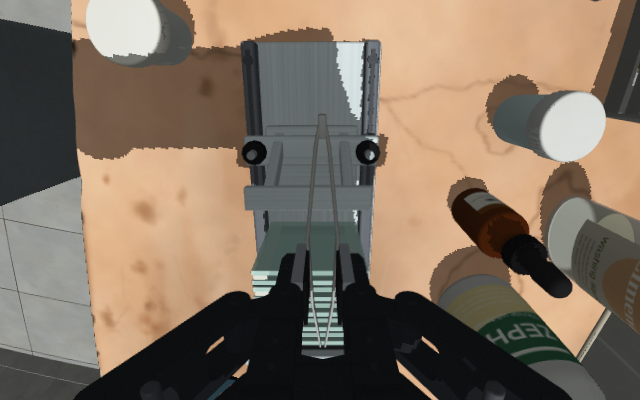

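Call:
apply_moves([
  [-0.2,-0.4,-0.5,0,0,0],
  [-0.55,-0.9,0,0,0,0],
  [-0.65,-0.95,0,0,0,0],
  [-0.65,-0.95,0,0,0,0],
  [-0.65,-0.95,0,0,0,0],
  [-0.6,-0.95,0.6,0,0,0],
  [0,0,1,0,0,0],
  [0,0,1,0,0,0],
  [0,0,1,0,0,0],
  [0,0,0.5,0,0,0],
])

```text
time_s: 9.05
position: [438.3, -71.4, 57.5]
eef_rot: [-2.008, -2.415, 0.002]
contact_force: [-0.8, 0.3, 0.1]
finger_gap: 13.6
```

Run:
```python
from h import *
import pickle
w=cap('wrist','w4.png'); pickle.dump(w,open('w4.pkl','wb'))
cap('scene','s4.png')
print(robot.read_state()['position'])
```

```text
[438.45157612 -71.07928325  57.59804584]
```

View pics/w4.png

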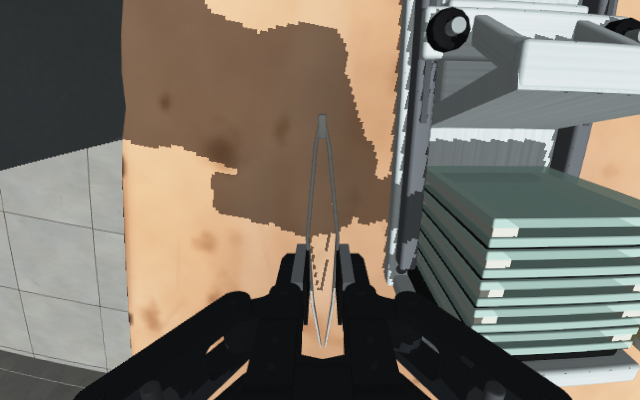

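View pics/s4.png

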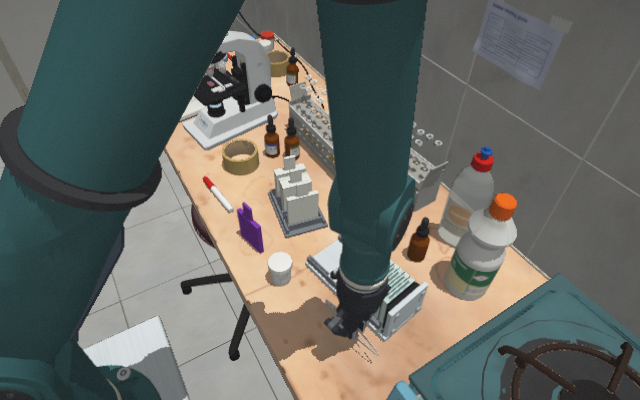

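Call:
apply_moves([
  [0,-0.15,0.9,0,0,0],
  [0,-0.1,0.6,0,0,0],
  [0,0,0.3,0,0,0],
  [0,0,0,0,0,0],
])

```text
time_s: 9.65
position: [432.7, -72.2, 22.5]
eef_rot: [-2.007, -2.415, 0.004]
contact_force: [-2.9, -0.0, 0.8]
finger_gap: 13.4
```

Call:
apply_moves([
  [0,0,0,0,0,0],
  [0,0,0,0,0,0],
  [0,0,-0.3,0,0,0],
  [0,0,-1,0,0,0],
  [0,0,-1,0,0,0],
  [0,0,-1,0,0,0],
  [0,0,-1,0,0,0],
  [0,0,-1,0,0,0],
  [0,0,-1,0,0,0],
  [0,0,-1,0,0,0],
], jaw=0.35)

```text
time_s: 10.9
position: [436.3, -71.4, 170.0]
eef_rot: [2.006, 2.414, 0.005]
contact_force: [0.9, -0.8, 0.1]
finger_gap: 29.8
```

Run:
```python
from h import *
import pickle
w=cap('wrist','w5.png'); pickle.dump(w,open('w5.pkl','wb'))
print(robot.read_state()['position'])
plan([490,200,250])
```

```text
[437.57735591 -71.45317398 171.80102901]
tool x,y,z in world [[-0.183, 0.983, -0.002], [0.983, 0.183, 0.008], [0.008, -0.0, -1.0]]
shift tool mm now-axes [257.1 101.9 -77.9]
```

View pics/w5.png

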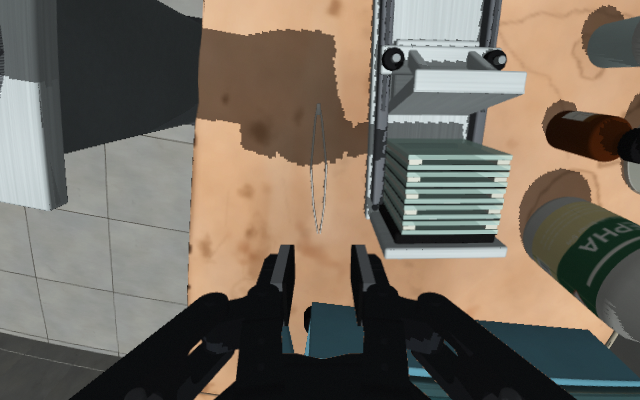

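Call:
apply_moves([
  [1,0.2,-0.6,0,0,0.26],
  [1,0.2,-0.6,0,0,0.26],
  [1,0.2,-0.6,0,0,0.26],
  [1,0.2,-0.6,0,0,0.26],
  [1,0.2,-0.6,0,0,0.26],
  [1,0.2,-0.6,0,0,0.26],
  [1,0.2,-0.6,0,0,0.26],
  [1,0.2,-0.6,0,0,0.26],
  [1,0.2,-0.6,0,0,0.26],
  [1,0.2,-0.6,0,0,0.26],
])

```text
time_s: 12.2
position: [462.9, 131.0, 289.2]
eef_rot: [2.317, 2.12, 0.004]
contact_force: [0.5, -0.6, 0.3]
finger_gap: 29.7
```

Call:
apply_moves([
  [0.4,0.6,-0.2,0,0,0.26],
  [0.4,0.6,0,0,0,0.26],
  [0,0,0,0,0,0],
])

```text
time_s: 12.58
position: [488.7, 143.1, 291.8]
eef_rot: [-2.375, -2.056, -0.0]
contact_force: [-1.0, -0.2, -0.9]
finger_gap: 30.1
```

Run:
```python
from h import *
import pickle
w=cap('wrist','w6.png'); pickle.dump(w,open('w6.pkl','wb'))
print(robot.read_state()['position'])
plan([490,200,250])
```

```text
[487.66544991 142.62963952 291.57833886]
tool x,y,z in world [[0.143, 0.99, -0.001], [0.99, -0.143, -0.001], [-0.001, -0.0, -1.0]]
shift tool mm now-axes [57.1 -5.8 41.6]
```

View pics/w6.png

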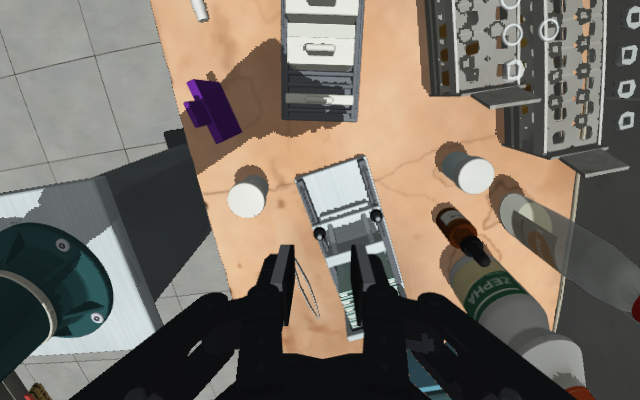

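Call:
apply_moves([
  [1,0,0,0,0,0],
  [1,0,0,0,0,0],
  [1,0,0,0,0,0],
  [0.5,0,0,0,0,0],
  [0,0,0,0,0,0],
])

```text
time_s: 13.25
position: [497.0, 212.5, 291.9]
eef_rot: [-2.373, -2.058, 0.001]
contact_force: [-0.7, -0.3, 0.4]
finger_gap: 30.1
```

Run:
```python
from h import *
import pickle
w=cap('wrist','w7.png'); pickle.dump(w,open('w7.pkl','wb'))
crop(w,240,20,400,240,2.7,'c_w7.png')
print(robot.read_state()['position'])
```

```text
[497.02223299 211.72956795 291.92090042]
```

View pics/w7.png

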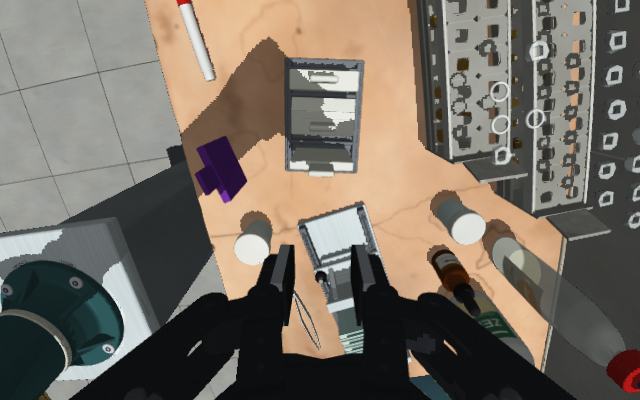

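View pics/c_w7.png

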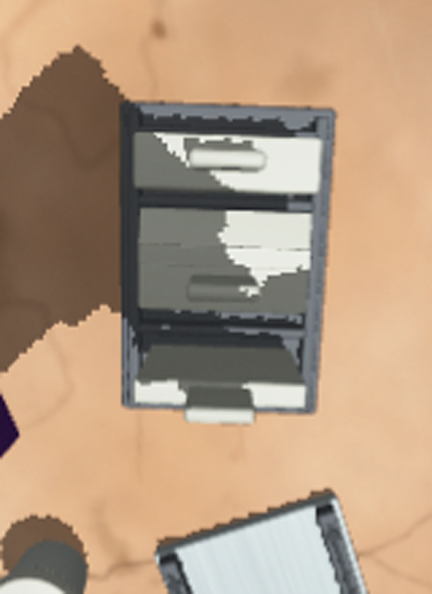

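Run:
```python
from h import *
import pickle
w=pickle.load(open('w7.pkl','rb'))
f=lambda x,y,z: onz(w,240+x/2.7,20+y/2.7,z)
def seg(n,a,b,z):
    A,B=f(*a,z),f(*b,z); d=B-A
    print(n,'len',np.linalg.norm(d).round(1),'mid',((A+B)/2).round(1),'yaw',np.degrees(np.arctan2(d[1],d[0])).round(1))
    return (A+B)/2
seg('thin tab x',(186,415),(255,415),128);seg('thin tab y',(220,407),(220,423),128)
seg('thin plate x',(134,395),(306,395),92);seg('thin plate y',(160,407),(160,381),92)
seg('thick tab x',(188,158),(266,158),128);seg('thick plate x',(134,165),(320,165),92);seg('thick y',(145,192),(145,134),92)
seg('wedge tab x',(187,287),(258,287),128);seg('wedge x',(138,280),(311,280),92);seg('wedge y',(150,309),(150,207),92)
seg('rack bottom',(122,408),(314,413),26);seg('rack top',(121,101),(335,108),26);seg('rack L',(122,408),(121,101),26);seg('rack R',(314,413),(335,108),26)
```

```text
thin tab x len 25.0 mid [497.6 221.1 128. ] yaw -8.2
thin tab y len 6.0 mid [497.4 221.1 128. ] yaw -98.2
thin plate x len 69.6 mid [497.2 220.1  92. ] yaw -8.2
thin plate y len 10.8 mid [473.2 223.9  92. ] yaw 80.4
thick tab x len 25.7 mid [512.2 307.4 128. ] yaw -8.2
thick plate x len 69.3 mid [512.3 306.6  92. ] yaw -8.2
thick y len 20.5 mid [482.2 311.5  92. ] yaw 80.3
wedge tab x len 24.5 mid [504.8 266.1 128. ] yaw -8.2
wedge x len 67.0 mid [505.4 265.   92. ] yaw -8.2
wedge y len 38.3 mid [478.2 277.   92. ] yaw 80.3
rack bottom len 94.1 mid [492.7 197.3  26. ] yaw -9.7
rack top len 94.2 mid [517.1 334.   26. ] yaw -9.9
rack L len 139.0 mid [458.5 273.6  26. ] yaw 79.9
rack R len 138.7 mid [551.3 257.6  26. ] yaw 79.9
```

Call:
apply_moves([
  [0.25,0,1,0,0,0.1],
  [0.23,-0.05,1,0,0,0.1],
  [0,0,1,0,0,0],
  [0,0,1,0,0,0],
  [0,0,1,0,0,0],
  [0,0,0.8,0,0,0],
  [0,0,0.2,0,0,0],
  [0,0,0,0,0,0],
], jaw=0.6)

```text
time_s: 14.3
position: [497.9, 222.0, 172.4]
eef_rot: [2.395, 2.032, -0.0]
contact_force: [0.0, 0.1, 0.4]
finger_gap: 51.4
```

Run:
```python
from h import *
import pickle
w=cap('wrist','w8.png'); pickle.dump(w,open('w8.pkl','wb'))
print(robot.read_state()['position'])
plan([497.5,221,116])
print(proj(w,[497.5,221,128]))
```

```text
[498.06207519 222.29661815 172.71644677]
tool x,y,z in world [[0.163, 0.987, 0.0], [0.987, -0.163, 0.001], [0.001, 0.0, -1.0]]
shift tool mm now-axes [-1.4 -0.4 56.7]
[321.89248519 238.16114363]
```

View pics/w8.png

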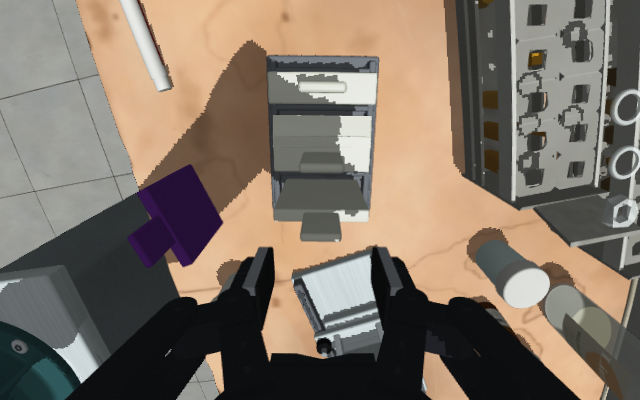

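Call:
apply_moves([
  [-0.06,0,1,0,0,0],
  [0,0,1,0,0,0],
  [0,0,0.6,0,0,0],
  [0,0,0.2,0,0,0],
  [0,0,0,0,0,0],
])

```text
time_s: 14.98
position: [497.8, 221.2, 116.5]
eef_rot: [2.395, 2.033, 0.001]
contact_force: [-0.3, 0.2, 0.8]
finger_gap: 50.9
```

Call:
apply_moves([
  [0,0,0,0,0,0],
  [0,0,0,0,0,0],
  [0,0,0,0,0,0],
  [0,0,0,0,0,0],
  [0,0,-0.2,0,0,0],
  [0,0,-0.5,0,0,0],
], jaw=0)

```text
time_s: 15.72
position: [496.9, 220.5, 130.0]
eef_rot: [-2.395, -2.032, 0.003]
contact_force: [-0.3, -0.4, -0.5]
finger_gap: 24.8
```

Run:
```python
from h import *
w=cap('wrist','w9.png')
print(robot.read_state())
```

```text
{'time_s': 15.775, 'qpos': array([-0.19900876,  0.56940725, -0.41195465,  2.09028271,  0.41886449,
        0.55993083, -1.07570826]), 'qvel': array([-0.00615448,  0.00371555,  0.00321562, -0.00648033,  0.01807939,
       -0.03764982, -0.01619405]), 'joint_torque': array([ 1.95105211e-01, -4.18935871e+01, -3.42956521e+00, -1.10132316e+01,
       -2.13182968e-02,  1.25071295e-01,  1.29566141e-02]), 'position': array([497.7666677 , 221.08060827, 131.48492721]), 'eef_rot': array([2.39523031e+00, 2.03244085e+00, 1.08666801e-03]), 'contact_force': array([ 0.04594405, -0.02174569,  0.04608829]), 'moment': array([ 0.06203952, -0.0259505 , -0.03061135]), 'finger_gap': 24.773310714358374}
```

View pics/w9.png

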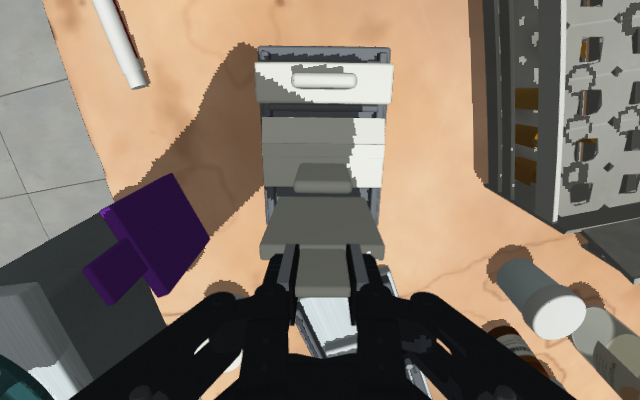

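Run:
```python
from h import *
import pickle
crop(pickle.load(open('w5.pkl','rb')),360,0,540,270,2.2,'c_w5.png')
crop(pickle.load(open('w2.pkl','rb')),230,30,390,330,2,'c_w2.png')
```

```text
(no output)
```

View pics/c_w5.png

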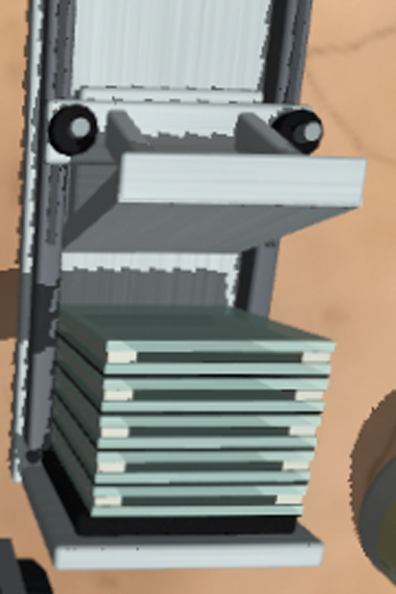

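View pics/c_w2.png

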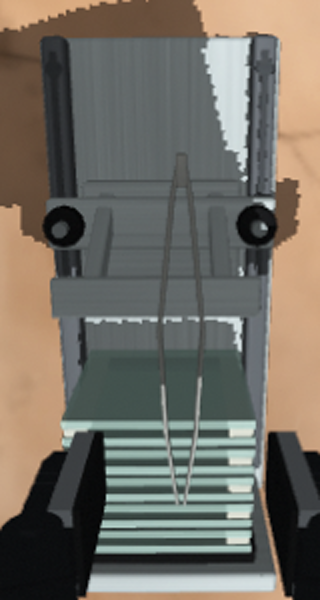

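Run:
```python
from h import *
import pickle
def run(n,off,k,segs):
    w=pickle.load(open(n,'rb')); M={}
    for s,(a,b,z) in segs.items():
        A,B=[onz(w,off[0]+p[0]/k,off[1]+p[1]/k,z) for p in(a,b)]; d=B-A
        M[s]=(A+B)/2
        print(n,s,np.linalg.norm(d[:2]).round(1),M[s].round(1),np.degrees(np.arctan2(d[1],d[0])).round(1))
    y=11.2
    for s in M: print(s,fr(M[s],M['pack'],y).round(1))
run('w5.pkl',(360,0),2.2,dict(pack=((106,342),(335,341),90),stop=((120,205),(363,205),90),stopfoot=((62,249),(262,243),12),packfoot=((57,305),(250,302),12),railsL=((33,470),(64,20),26),railR=((260,260),(302,20),26)))
run('w2.pkl',(230,30),2,dict(pack=((63,421),(252,421),90),stop=((52,315),(262,317),90),packfoot=((82,351),(243,350),12)))
```

```text
w5.pkl pack 73.6 [522.4 -11.   90. ] 11.1
w5.pkl stop 73.9 [515.7  29.4  90. ] 11.6
w5.pkl stopfoot 83.7 [524.1  14.3  12. ] 12.8
w5.pkl packfoot 82.9 [527.4  -9.2  12. ] 11.8
w5.pkl railsL 173.1 [476.3  -1.9  26. ] 99.8
w5.pkl railR 86.1 [553.1  59.1  26. ] 98.1
pack [0. 0.]
stop [ 1.3 40.9]
stopfoot [ 6.6 24.4]
packfoot [5.3 0.8]
railsL [-43.5  17.8]
railR [43.8 62.8]
w2.pkl pack 71.1 [522.5 -10.6  90. ] 10.4
w2.pkl stop 74.3 [515.5  30.2  90. ] 9.8
w2.pkl packfoot 80.2 [522.1 -11.6  12. ] 10.8
pack [0. 0.]
stop [ 1.  41.3]
packfoot [-0.7 -0.9]
```

Call:
apply_moves([
  [0,0,-1,0,0,0],
  [0,0,-1,0,0,0],
  [0,0,-1,0,0,0],
  [-0.3,0,-1,0,0,0],
  [-0.7,0,-0.6,0,0,-0.3],
  [-0.9,0.1,0,0,0,-0.3],
  [-0.93,0.1,0,0,0,-0.3],
  [-0.93,0.1,0,0,0,-0.3],
  [-0.93,0.1,0,0,0,-0.3],
  [-0.93,0.1,0,0,0,-0.3],
])

```text
time_s: 17.02
position: [497.6, 107.3, 222.7]
eef_rot: [2.193, 2.25, -0.001]
contact_force: [0.5, 0.2, -1.2]
finger_gap: 24.7
```

Call:
apply_moves([
  [-0.93,0.1,0,0,0,-0.3],
  [-0.93,0.1,0,0,0,-0.3],
  [-0.93,0.1,0,0,0,-0.3],
  [-0.93,0.1,0,0,0,-0.3],
  [-0.93,0.1,0,0,0,-0.3],
  [-0.93,0,0,0,0,-0.07],
  [-0.3,0,0,0,0,0],
  [0,0,0,0,0,0],
])

```text
time_s: 18.02
position: [520.3, -7.6, 222.4]
eef_rot: [-2.003, -2.42, 0.0]
contact_force: [-0.5, -0.3, -0.5]
finger_gap: 25.1
```

Run:
```python
from h import *
w=cap('wrist','w10.png')
st=robot.read_state();print(st['position'],st['contact_force'],st['finger_gap'])
plan([521.3,-2.35,215])
```

```text
[520.30352006  -6.93134342 222.46631594] [-0.1074245  0.3519521 -0.9540896] 24.749520133071798
tool x,y,z in world [[-0.188, 0.982, 0.0], [0.982, 0.188, 0.0], [0.0, 0.0, -1.0]]
shift tool mm now-axes [4.3 1.8 7.5]
```

View pics/w10.png

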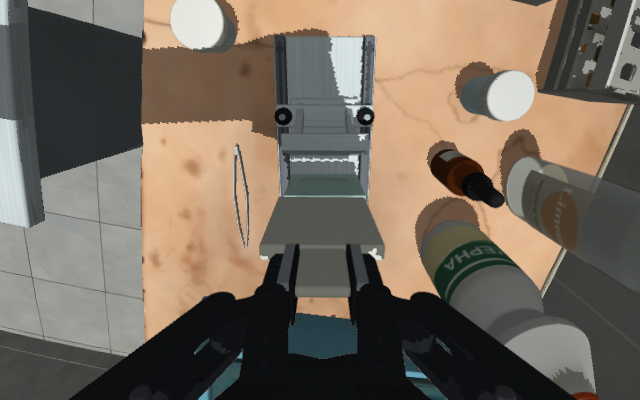

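Call:
apply_moves([
  [0.21,0.09,0,0,0,0],
  [0,0,0.3,0,0,0],
  [0,0,0.9,0,0,0],
  [0,0,0.9,0,0,0],
  [0,0,0.9,0,0,0],
  [0,0,0.7,0,0,0],
  [0,0,0.4,0,0,0],
  [0,0,0,0,0,0],
])

```text
time_s: 19.08
position: [521.2, -2.9, 139.7]
eef_rot: [-2.001, -2.421, 0.001]
contact_force: [-0.1, -0.2, -0.3]
finger_gap: 24.9
```

Run:
```python
from h import *
w=cap('wrist','w11.png');crop(w,230,20,410,300,2.1,'c_w11.png');s=cap('scene');crop(s,290,210,450,350,4,'c_s11.png')
st=robot.read_state();print(st['position'],st['contact_force'],st['finger_gap'])
plan([521.3,-2.35,120.5])
```

```text
[521.86482847  -2.78059238 140.56797568] [ 0.36925676 -0.73982127 -0.59750097] 24.676107394838
tool x,y,z in world [[-0.188, 0.982, -0.0], [0.982, 0.188, 0.001], [0.001, 0.0, -1.0]]
shift tool mm now-axes [ 0.5 -0.5 20.1]
```

View pics/c_w11.png

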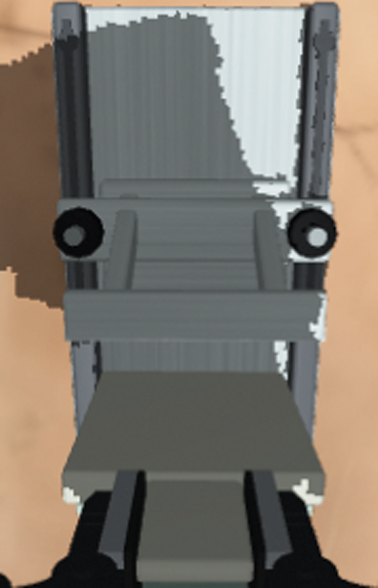

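View pics/c_s11.png

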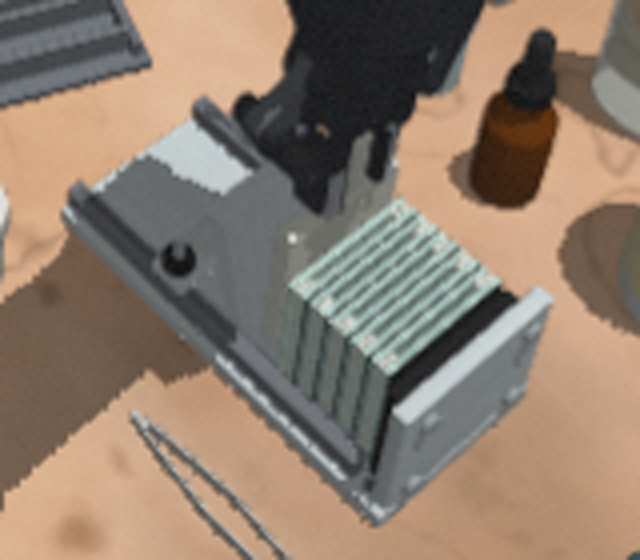

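Call:
apply_moves([
  [0.02,0,0.4,0,0,0],
  [0,0,0.3,0,0,0],
  [0,0,0.15,0,0,0],
  [0,0,0.1,0,0,0],
  [0,0,0,0,0,0],
])

```text
time_s: 19.8
position: [521.4, -2.5, 121.2]
eef_rot: [-2.001, -2.422, 0.0]
contact_force: [0.1, -0.8, -0.8]
finger_gap: 25.0
```

Now creep down to touch, then nudge to the pack.

Call:
apply_moves([
  [0,0,0.06,0,0,0],
  [0,0,0,0,0,0],
])

```text
time_s: 20.05
position: [521.6, -2.4, 120.9]
eef_rot: [2.001, 2.421, -0.0]
contact_force: [-1.7, -0.8, 5.4]
finger_gap: 24.6
```

Call:
apply_moves([
  [-0.08,0,0,0,0,0],
  [-0.08,0,0,0,0,0],
  [0,0,0,0,0,0],
])

```text
time_s: 20.42
position: [522.2, -4.5, 120.9]
eef_rot: [2.0, 2.422, 0.003]
contact_force: [-1.9, 1.7, 6.1]
finger_gap: 24.7
```

Call:
apply_moves([
  [-0.07,0,-0.02,0,0,0],
  [0,0,0,0,0,0],
])

```text
time_s: 20.68
position: [522.6, -6.0, 120.9]
eef_rot: [-2.0, -2.423, -0.003]
contact_force: [-1.8, 2.7, 3.9]
finger_gap: 24.4
```

Call:
apply_moves([
  [-0.05,0,0,0,0,0],
  [0,0,0,0,0,0],
])

```text
time_s: 20.92
position: [522.7, -6.5, 120.9]
eef_rot: [-2.0, -2.422, -0.003]
contact_force: [-1.7, 5.2, 5.3]
finger_gap: 24.6
```

Call:
apply_moves([
  [0.02,0,0,0,0,0],
  [0,0,0,0,0,0],
  [0,0,-0.1,0,0,0],
  [0,0,-0.6,0,0,0],
  [0,0,-1,0,0,0],
  [0,0,-1,0,0,0],
  [0,0,-1,0,0,0],
  [0,0,0,0,0,0],
], jaw=0.6)

```text
time_s: 21.92
position: [523.7, -7.6, 196.4]
eef_rot: [2.0, 2.419, 0.004]
contact_force: [-0.2, 1.4, -0.0]
finger_gap: 51.3
```

Run:
```python
from h import *
import pickle
w=cap('wrist','w12.png');crop(w,230,20,410,300,2.1,'c_w12.png');s=cap('scene');crop(s,290,210,450,350,4,'c_s12.png')
pickle.dump(w,open('w12.pkl','wb'))
st=robot.read_state();print(st['position'],st['contact_force'],st['finger_gap'])
```

```text
[522.24988267  -7.9005441  194.58664067] [-0.07645902 -0.85997288 -0.61735984] 51.117347301250796
```

View pics/c_w12.png

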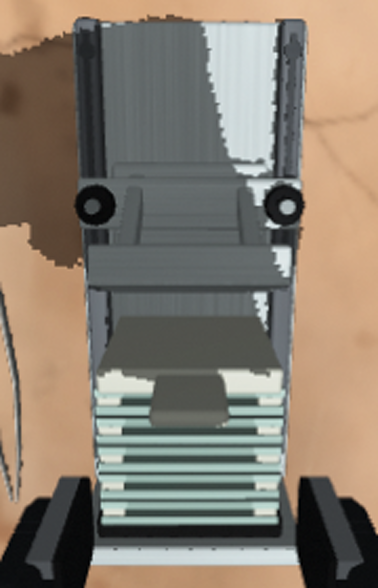

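View pics/c_s12.png

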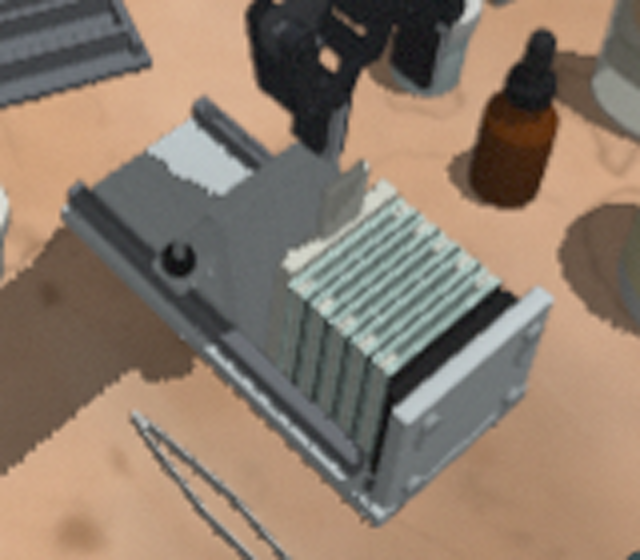

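Run:
```python
from h import *
import pickle
w=pickle.load(open('w12.pkl','rb'));M={}
for s,(a,b,z) in dict(plate=((103,370),(281,371),96),plateback=((98,393),(281,393),96),tab=((150,420),(228,420),132),stop=((90,287),(292,288),90)).items():
    A,B=[onz(w,230+p[0]/2.1,20+p[1]/2.1,z) for p in(a,b)];d=B-A;M[s]=(A+B)/2
    print(s,np.linalg.norm(d[:2]).round(1),M[s].round(1),np.degrees(np.arctan2(d[1],d[0])).round(1),fr(M[s],(522.4,-10.8),10.8).round(1))
plan([504.8,266,215])
```

```text
plate 66.3 [522.1  -1.   96. ] 10.3 [1.5 9.7]
plateback 69.0 [522.8 -10.   96. ] 10.7 [0.5 0.8]
tab 25.0 [521.9  -5.5 132. ] 10.7 [0.4 5.3]
stop 74.0 [516.1  28.5  90. ] 10.4 [ 1.2 39.8]
tool x,y,z in world [[-0.188, 0.982, -0.0], [0.982, 0.188, 0.0], [0.0, -0.0, -1.0]]
shift tool mm now-axes [272.3  34.4 -20.5]
```

Call:
apply_moves([
  [0.98,-0.06,-0.2,0,0,0.24],
  [0.98,-0.06,0,0,0,0.24],
  [0.98,-0.06,0,0,0,0.24],
  [0.98,-0.06,0,0,0,0.24],
  [0.98,-0.06,0,0,0,0.24],
  [0.98,-0.06,0,0,0,0.24],
  [0.98,-0.06,0,0,0,0.24],
  [0.98,-0.06,0,0,0,0.24],
  [0.98,-0.06,0,0,0,0.24],
  [0.98,-0.06,0,0,0,0.24],
])

```text
time_s: 23.28
position: [494.8, 186.6, 197.4]
eef_rot: [-2.289, -2.15, 0.003]
contact_force: [0.4, -0.3, 0.5]
finger_gap: 51.3
```

Call:
apply_moves([
  [0.98,-0.06,0,0,0,0.24],
  [0.98,-0.06,0,0,0,0.24],
  [0.98,-0.06,0,0,0,0.24],
  [0.7,0,0,0,0,0.2],
  [0,0,0,0,0,0],
])

```text
time_s: 23.9
position: [498.7, 260.2, 198.0]
eef_rot: [-2.388, -2.041, 0.001]
contact_force: [-0.2, -0.2, -0.4]
finger_gap: 50.9
```

Run:
```python
from h import *
import pickle
w=cap('wrist','w13.png');pickle.dump(w,open('w13.pkl','wb'))
st=robot.read_state();print(st['position'],st['finger_gap'])
plan([504.8,266.1,116]); print(proj(w,[504.8,266.1,128]))
```

```text
[498.73032171 258.93202834 197.97800386] 51.27449847267059
tool x,y,z in world [[0.157, 0.988, -0.001], [0.988, -0.157, -0.001], [-0.001, -0.001, -1.0]]
shift tool mm now-axes [ 8.1  4.9 82. ]
[329.61696115 210.88520802]
```

View pics/w13.png

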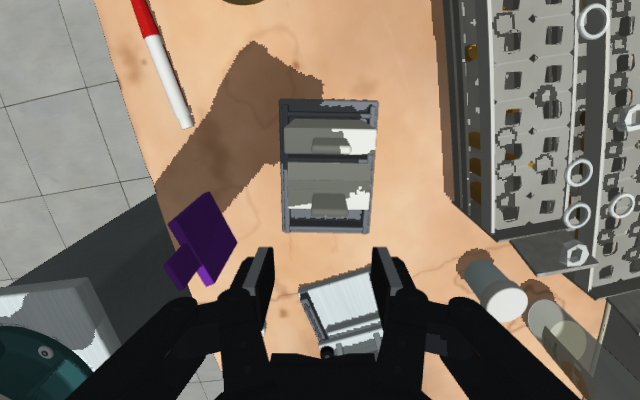

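Run:
```python
from h import *
import pickle
w=pickle.load(open('w13.pkl','rb'));crop(w,270,90,390,240,4,'c_w13.png')
```

```text
(no output)
```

View pics/c_w13.png

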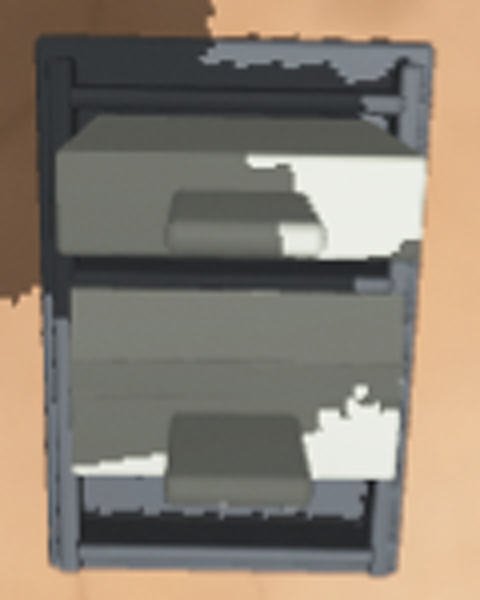

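Call:
apply_moves([
  [0.2,0.15,0.9,0,0,0.05],
  [0.17,0.1,1,0,0,0],
  [0,0,1,0,0,0],
  [0,0,0.8,0,0,0],
  [0,0,0.4,0,0,0],
  [0,0,0,0,0,0],
])

```text
time_s: 24.7
position: [504.8, 265.4, 115.7]
eef_rot: [-2.395, -2.033, 0.002]
contact_force: [0.2, 0.5, 0.2]
finger_gap: 51.2
```

Run:
```python
from h import *
import pickle
w=cap('wrist','w14.png');pickle.dump(w,open('w14.pkl','wb'))
st=robot.read_state();print(st['position'],st['finger_gap'])
```

```text
[505.13040088 265.73091217 116.35761827] 51.11466593794425
```

View pics/w14.png

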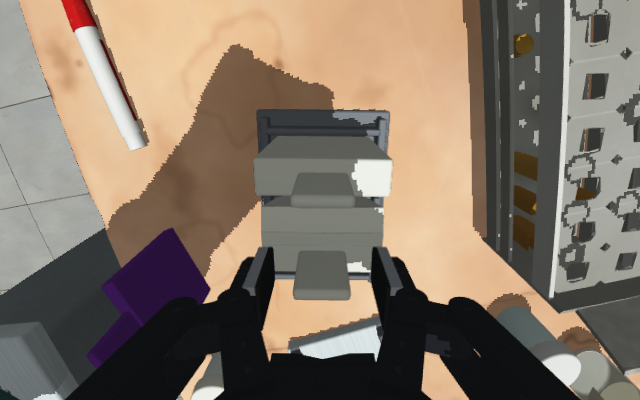

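Call:
apply_moves([
  [0,0,0,0,0,0],
  [0,0,0,0,0,0],
  [0,0,0,0,0,0],
  [0,0,0,0,0,0],
  [0,0,-0.2,0,0,0],
  [0,0,-0.7,0,0,0],
  [0,0,-1,0,0,0],
  [0,0,-1,0,0,0],
  [0,0,-1,0,0,0],
  [0,0,-1,0,0,0],
], jaw=0)

```text
time_s: 26.0
position: [504.8, 265.4, 215.6]
eef_rot: [2.395, 2.033, -0.0]
contact_force: [-0.6, -0.1, -0.6]
finger_gap: 24.4
```

Run:
```python
from h import *
import pickle
w=cap('wrist','w15.png');pickle.dump(w,open('w15.pkl','wb'))
st=robot.read_state();print(st['position'],st['finger_gap'],st['contact_force'])
plan([518.8,9.5,225])
```

```text
[506.13799529 266.39660751 218.14827002] 24.52428666594088 [ 0.86825111  0.47442044 -0.2741463 ]
tool x,y,z in world [[0.163, 0.987, 0.003], [0.987, -0.163, 0.004], [0.004, 0.002, -1.0]]
shift tool mm now-axes [-251.4   54.3   -7.3]
```

View pics/w15.png

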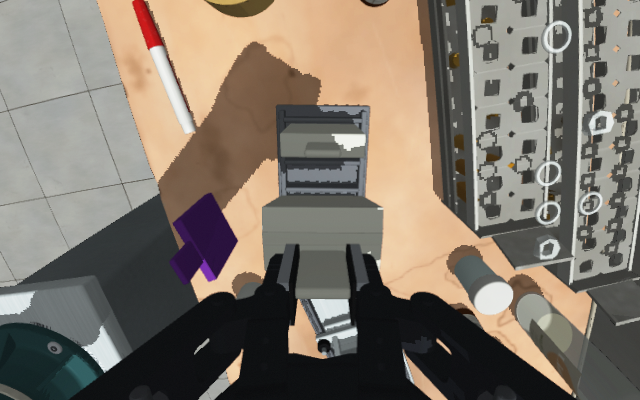

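Call:
apply_moves([
  [-0.6,0.05,-0.2,0,0,-0.24],
  [-0.91,0.05,0,0,0,-0.24],
  [-0.91,0.05,0,0,0,-0.24],
  [-0.91,0.05,0,0,0,-0.24],
  [-0.91,0.05,0,0,0,-0.24],
  [-0.91,0.05,0,0,0,-0.24],
  [-0.91,0.05,0,0,0,-0.24],
  [-0.91,0.05,0,0,0,-0.24],
  [-0.91,0.05,0,0,0,-0.24],
  [-0.91,0.05,0,0,0,-0.24],
])

```text
time_s: 27.3
position: [506.6, 89.2, 218.5]
eef_rot: [-2.121, -2.318, 0.001]
contact_force: [-0.8, 0.1, -0.7]
finger_gap: 24.4
```

Call:
apply_moves([
  [-0.91,0.05,0,0,0,-0.24],
  [-0.91,0.05,0,0,0,-0.24],
  [-0.91,0.05,0,0,0,-0.24],
  [-0.8,0.05,0,0,0,-0.24],
  [0,0,0,0,0,0],
])

```text
time_s: 27.92
position: [519.5, 18.9, 218.3]
eef_rot: [-2.007, -2.417, 0.001]
contact_force: [-0.5, 0.2, -0.7]
finger_gap: 24.5
```

Run:
```python
from h import *
import pickle
w=cap('wrist','w16.png');pickle.dump(w,open('w16.pkl','wb'))
st=robot.read_state();print(st['position'],st['finger_gap'],st['contact_force'])
plan([518.9,11.4,165])
```

```text
[519.4126092   20.11284518 218.42170397] 24.53503797788426 [ 0.44282441  0.77746337 -1.15245923]
tool x,y,z in world [[-0.186, 0.983, 0.0], [0.983, 0.186, -0.0], [-0.0, 0.0, -1.0]]
shift tool mm now-axes [-8.5 -2.1 53.4]
```

View pics/w16.png

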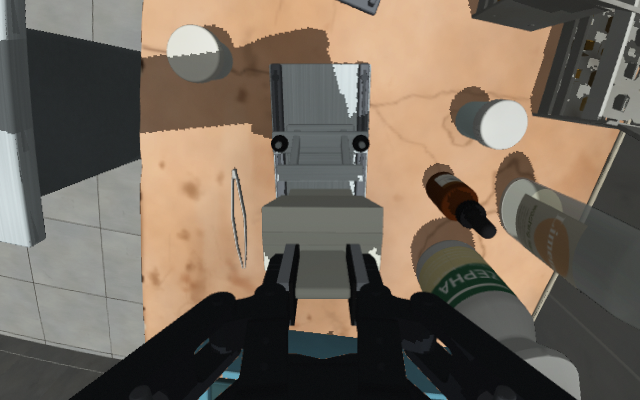

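Call:
apply_moves([
  [-0.42,-0.1,0,0,0,0],
  [0,0,0.3,0,0,0],
  [0,0,0.8,0,0,0],
  [0,0,0.8,0,0,0],
  [0,0,0.3,0,0,0],
  [0,0,0,0,0,0],
])

```text
time_s: 28.72
position: [518.2, 12.4, 173.3]
eef_rot: [-2.0, -2.42, 0.002]
contact_force: [-0.4, 2.7, -3.3]
finger_gap: 24.7
```

Run:
```python
from h import *
w=cap('wrist','w17.png');crop(w,230,20,410,300,2.1,'c_w17.png');s=cap('scene');crop(s,290,180,450,350,3.5,'c_s17.png')
st=robot.read_state();print(st['position'],st['contact_force'],st['finger_gap'])
print(fr(st['position'],(522.4,-10.8),10.8))
```

```text
[518.4424004   12.24123525 173.98159312] [-1.07747219  2.96132515 -2.65624939] 24.806746056314314
[ 0.42999732 23.37469184]
```

View pics/c_w17.png

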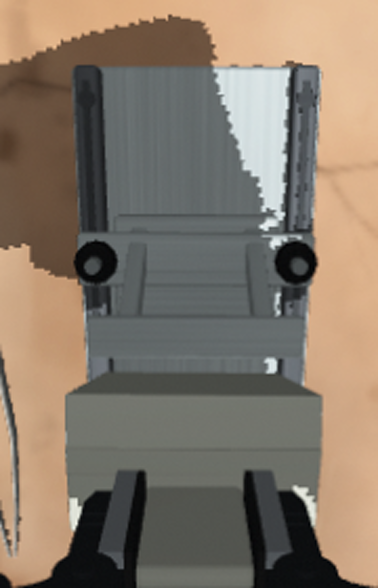

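View pics/c_s17.png

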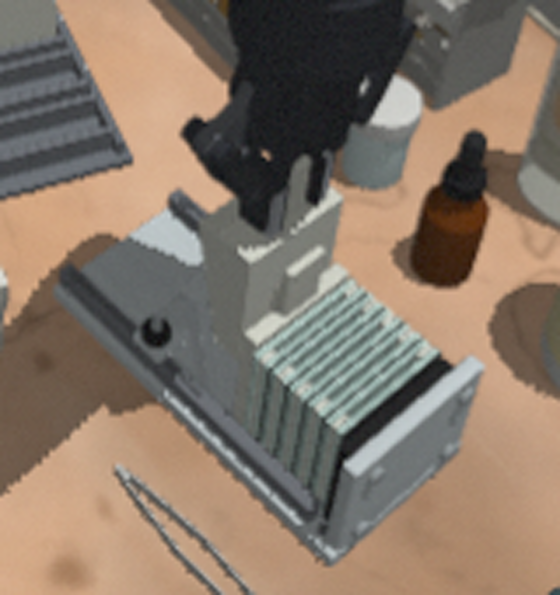

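Call:
apply_moves([
  [0.06,0,0,0,0,0],
  [0,0,0,0,0,0],
  [0,0,0,0,0,0],
])

```text
time_s: 29.2
position: [518.8, 12.8, 174.6]
eef_rot: [-2.003, -2.42, 0.001]
contact_force: [-1.2, 2.3, -1.0]
finger_gap: 24.4
```

Run:
```python
from h import *
st=robot.read_state();print(st['position'],st['contact_force'],st['moment'],st['finger_gap'],R.from_rotvec(st['eef_rot']).as_matrix().T.round(3).tolist())
print(fr(st['position'],(522.4,-10.8),10.8))
w=cap('wrist');crop(w,220,180,420,330,4,'c_w18.png');t=cap('top');crop(t,355,165,475,240,6,'c_t18.png')
```

```text
[518.81051234  12.83480335 174.60567961] [-1.19376236  2.27403251 -1.02893385] [0.60074984 0.39713612 0.05073282] 24.407518998642452 [[-0.187, 0.982, -0.0], [0.982, 0.187, -0.0], [-0.0, -0.0, -1.0]]
[ 0.90281256 23.88876892]
```

View pics/c_w18.png

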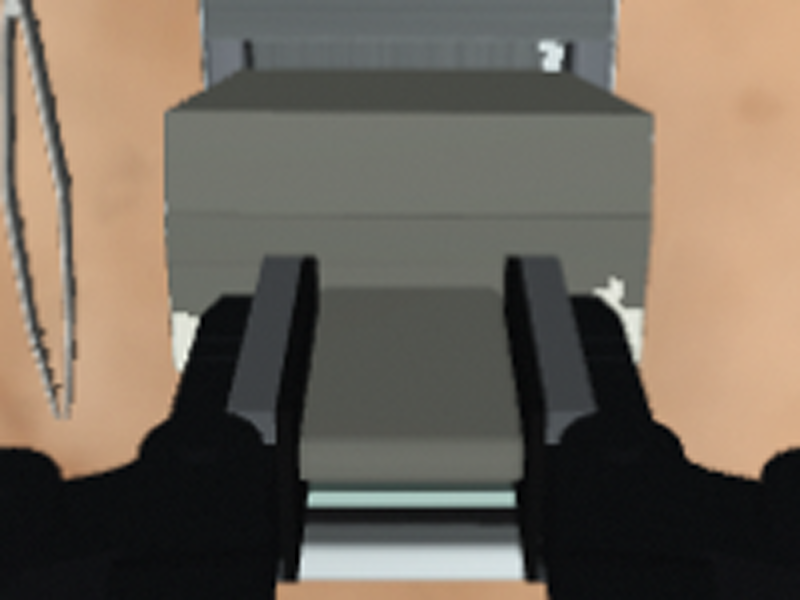

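View pics/c_t18.png

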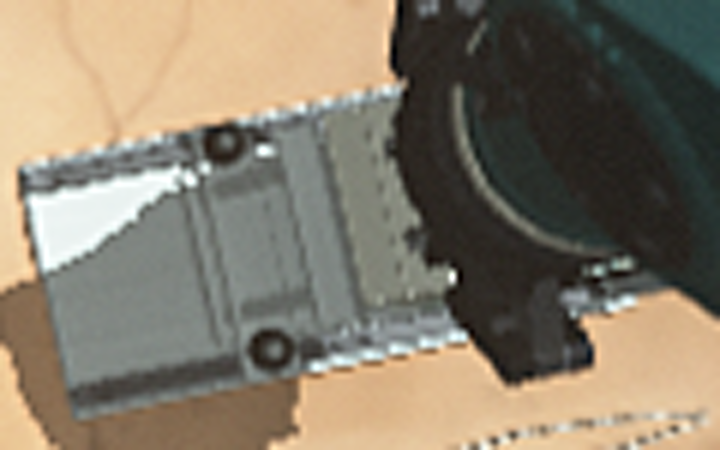

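Call:
apply_moves([
  [0.06,0,0,0,0,0],
  [0,0,0,0,0,0],
  [0,0,0,0,0,0],
])

```text
time_s: 29.68
position: [519.2, 13.9, 174.6]
eef_rot: [2.003, 2.42, 0.0]
contact_force: [-0.6, 1.1, -0.6]
finger_gap: 24.6
```

Run:
```python
from h import *
st=robot.read_state();print(st['position'],st['contact_force'],st['moment'])
print(fr(st['position'],(522.4,-10.8),10.8))
```

```text
[519.15053052  13.93401463 174.6047862 ] [-0.58369588  1.0607344  -0.61528871] [0.28062967 0.17745691 0.01111556]
[ 1.44277974 24.9047971 ]
```

Run:
```python
from h import *
w=cap('wrist');st=robot.read_state()
im=cv2.cvtColor(w['color'],cv2.COLOR_RGB2BGR)
Rt=R.from_rotvec(st['eef_rot']);p=st['position']
big=cv2.resize(im[170:330,220:420],None,fx=4,fy=4,interpolation=cv2.INTER_CUBIC)
# wedge own -> tool : own x=tool y, own y=tool x, own z=-tool z, foot 107.9 below TCP
def W(x,y,z): return p+Rt.apply([y,x,107.9-z])
pts=[(-33,27,84),(33,27,84),(-33,-11,84),(33,-11,84),(-33,7,0),(33,7,0),(-13,3,120),(13,3,120),(-13,-3,120),(13,-3,120)]
for q in pts:
    u=proj(w,W(*q)); print(q,u.round(1)); cv2.circle(big,tuple(int(round(v)) for v in ((u-[220,170])*4+1.5)),3,(0,0,255),-1)
cv2.imwrite('pics/c_w19.png',big)
s=cap('scene');crop(s,330,220,420,320,6,'c_s19.png')
```

```text
(-33, 27, 84) [259.3 207.4]
(33, 27, 84) [385.7 207.3]
(-33, -11, 84) [264.1 270.3]
(33, -11, 84) [381.  270.1]
(-33, 7, 0) [281.4 193.3]
(33, 7, 0) [363.4 193.2]
(-13, 3, 120) [292.9 288.2]
(13, 3, 120) [352.4 288.1]
(-13, -3, 120) [293.3 299.5]
(13, -3, 120) [351.9 299.4]
```

View pics/c_w19.png

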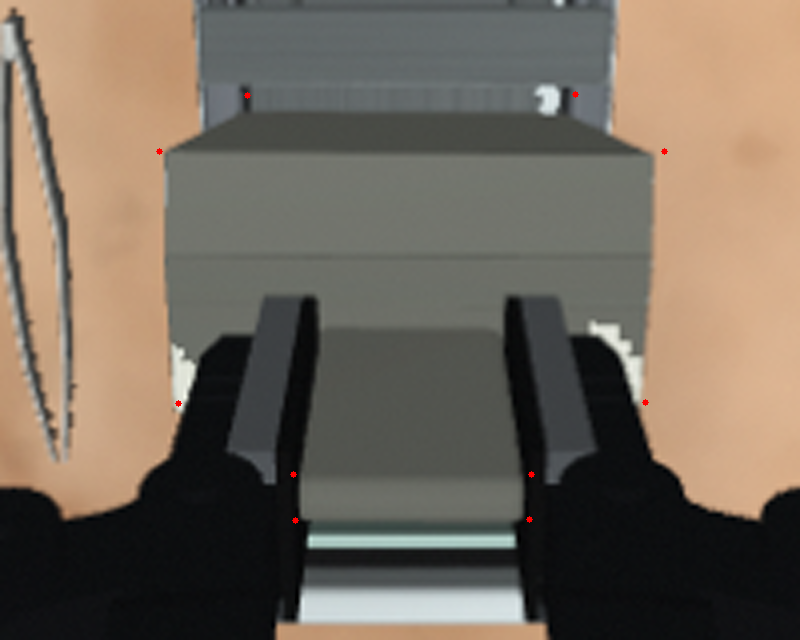

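View pics/c_s19.png

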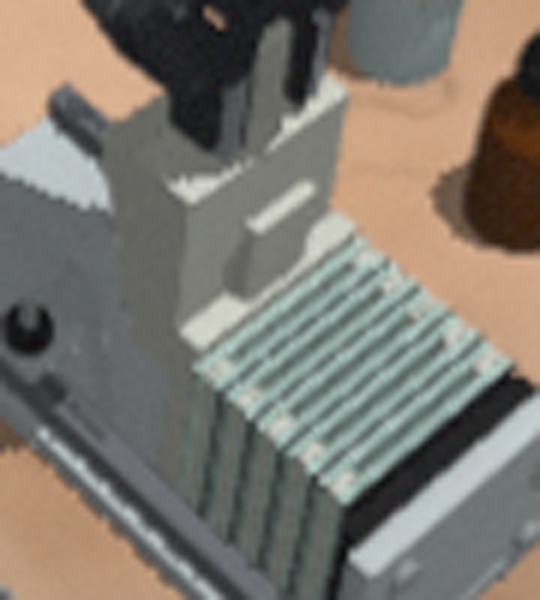

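Run:
```python
from h import *
import pickle
w=pickle.load(open('w16.pkl','rb'))
im=cv2.cvtColor(w['color'],cv2.COLOR_RGB2BGR)
p=np.array([519.45,19.9,218.4]);Rt=R.from_matrix(np.array([[-.186,.983,0],[.983,.186,0],[0,0,-1]]).T)
big=cv2.resize(im[170:330,220:420],None,fx=4,fy=4,interpolation=cv2.INTER_CUBIC)
def W(x,y,z): return p+Rt.apply([y,x,107.9-z])
for q in [(-33,27,84),(33,27,84),(-33,27,80),(33,27,80),(-33,7,0),(33,7,0),(-13,3,120),(13,3,120),(-13,-3,120),(13,-3,120)]:
    u=proj(w,W(*q)); print(q,u.round(1)); cv2.circle(big,tuple(int(round(v)) for v in ((u-[220,170])*4+1.5)),3,(0,0,255),-1)
cv2.imwrite('pics/c_w16.png',big)
```

```text
(-33, 27, 84) [259.3 205.8]
(33, 27, 84) [386.  205.5]
(-33, 27, 80) [260.7 203.1]
(33, 27, 80) [384.5 202.8]
(-33, 7, 0) [281.5 192.2]
(33, 7, 0) [363.7 192. ]
(-13, 3, 120) [293.  286.5]
(13, 3, 120) [352.7 286.3]
(-13, -3, 120) [293.5 297.8]
(13, -3, 120) [352.3 297.7]
```

View pics/c_w16.png

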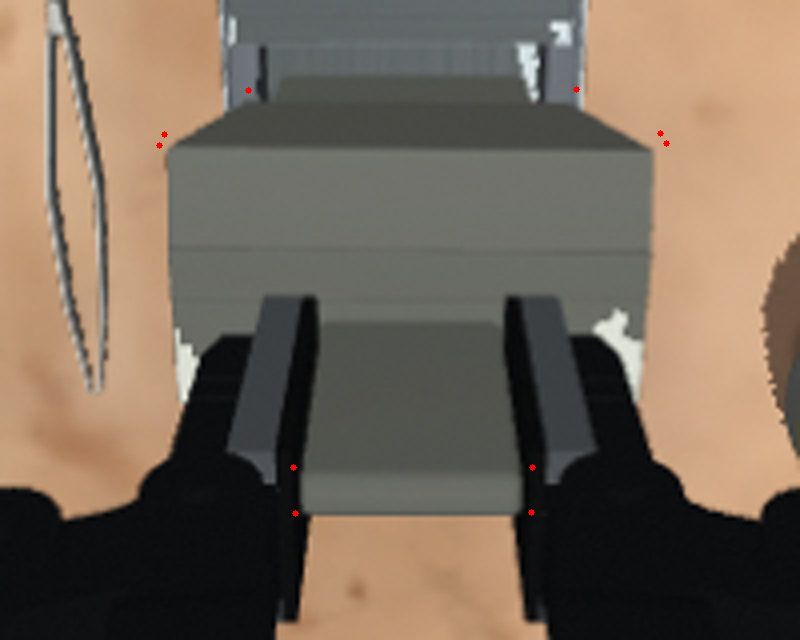

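```bash
python3 - <<'E'
from h import *
import pickle
w=pickle.load(open('w16.pkl','rb'))
p=np.array([519.45,19.9,218.4]);Rt=R.from_matrix(np.array([[-.186,.983,0],[.983,.186,0],[0,0,-1]]).T)
def W(x,y,z,h=108.5): return p+Rt.apply([y,x,h-z])
for q in [(-35,5,84),(35,5,84),(-35,5,0),(35,5,0),(-13,3,120),(13,-3,120)]: print(q,proj(w,W(*q)).round(1))
print('wedge tilt test')
for t in (0,1,2,3):
    a=np.radians(t)
    for q in [(-33,27,80),(-33,7,0),(-13,-3,120)]:
        y,z=q[1],q[2]-107.9; y2,z2=y*np.cos(a)+z*np.sin(a),-y*np.sin(a)+z*np.cos(a)
        print(t,q,proj(w,p+Rt.apply([y2,q[0],-z2])).round(1))
E
python3 - <<'E'
import cv2
im=cv2.imread('pics/w11.png')
cv2.imwrite('pics/c_w11b.png',cv2.resize(im[170:330,220:420],None,fx=4,fy=4,interpolation=cv2.INTER_CUBIC))
E
```

```text
(-35, 5, 84) [258.8 243. ]
(35, 5, 84) [386.7 242.7]
(-35, 5, 0) [279.3 194.3]
(35, 5, 0) [365.9 194.1]
(-13, 3, 120) [293.1 285.6]
(13, -3, 120) [352.1 296.8]
wedge tilt test
0 (-33, 27, 80) [260.7 203.1]
0 (-33, 7, 0) [281.5 192.2]
0 (-13, -3, 120) [293.5 297.8]
1 (-33, 27, 80) [261.  203.7]
1 (-33, 7, 0) [281.7 194.4]
1 (-13, -3, 120) [293.5 297.5]
2 (-33, 27, 80) [261.2 204.3]
2 (-33, 7, 0) [281.8 196.6]
2 (-13, -3, 120) [293.4 297.2]
3 (-33, 27, 80) [261.4 204.9]
3 (-33, 7, 0) [281.9 198.7]
3 (-13, -3, 120) [293.4 296.9]
```

View pics/c_w11b.png

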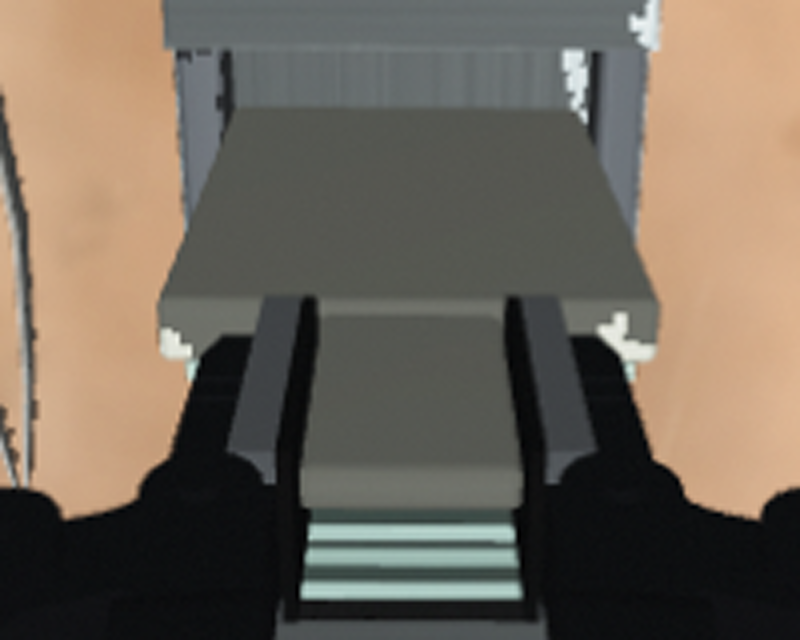

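Call:
apply_moves([
  [0,0,0.2,0,0,0],
  [0,0,0.1,0,0,0],
  [0,0,0,0,0,0],
])

```text
time_s: 30.15
position: [518.8, 14.1, 168.2]
eef_rot: [-2.002, -2.42, 0.0]
contact_force: [0.3, 0.4, -1.5]
finger_gap: 24.5
```

```bash
cat > st.py <<'E'
from h import *
st=robot.read_state();f=st['contact_force'];p=st['position']
print(st['time_s'],p.round(1),'F frame',fr(f,(0,0),10.8).round(1),f[2].round(1),'fr',fr(p,(522.4,-10.8),10.8).round(1),'hf',(p[2]-119.9).round(1),'M',fr(st['moment'],(0,0),10.8).round(2))
E
python3 st.py
```

```text
30.15 [518.8  14.1 168.2] F frame [0.4 0.4] -1.5 fr [ 1.1 25.1] hf 48.3 M [ 0.16 -0.05]
```

Call:
apply_moves([
  [0,0,0.15,0,0,0],
  [0,0,0.1,0,0,0],
  [0,0,0,0,0,0],
])

```text
time_s: 30.52
position: [518.7, 14.1, 163.3]
eef_rot: [-2.002, -2.42, 0.001]
contact_force: [-0.0, 1.0, -1.3]
finger_gap: 24.9
```

```bash
python3 st.py
```

```text
30.525 [518.7  14.1 163.3] F frame [0.2 1. ] -1.3 fr [ 1.  25.2] hf 43.4 M [0.15 0.01]
```

Call:
apply_moves([
  [0,0,0.15,0,0,0],
  [0,0,0.1,0,0,0],
  [0,0,0,0,0,0],
])

```text
time_s: 30.9
position: [518.7, 14.1, 158.3]
eef_rot: [-2.002, -2.42, 0.001]
contact_force: [0.0, 0.2, -1.3]
finger_gap: 24.3
```

```bash
python3 st.py
```

```text
30.9 [518.7  14.1 158.3] F frame [0.1 0.2] -1.3 fr [ 1.  25.2] hf 38.4 M [0.13 0.01]
```

Call:
apply_moves([
  [0,0,0.1,0,0,0],
  [0,0,0.1,0,0,0],
  [0,0,0,0,0,0],
])

```text
time_s: 31.28
position: [518.8, 14.1, 154.3]
eef_rot: [-2.002, -2.42, 0.0]
contact_force: [-0.1, -0.5, -1.0]
finger_gap: 24.6
```

```bash
python3 st.py
```

```text
31.275 [518.8  14.1 154.3] F frame [-0.2 -0.4] -1.0 fr [ 1.1 25.2] hf 34.4 M [ 0.13 -0.03]
```

Call:
apply_moves([
  [-0.02,0,0.1,0,0,0],
  [-0.02,0,0.05,0,0,0],
  [0,0,0,0,0,0],
])

```text
time_s: 31.65
position: [519.0, 13.6, 151.4]
eef_rot: [-2.002, -2.421, -0.0]
contact_force: [0.5, 1.2, -1.7]
finger_gap: 24.8
```

```bash
python3 st.py
```

```text
31.65 [519.   13.6 151.4] F frame [0.7 1.1] -1.7 fr [ 1.2 24.6] hf 31.5 M [ 0.48 -0.09]
```

Call:
apply_moves([
  [0,0,0.1,0,0,0],
  [0,0,0.05,0,0,0],
  [0,0,0,0,0,0],
])

```text
time_s: 32.02
position: [519.2, 13.2, 148.5]
eef_rot: [2.002, 2.42, 0.0]
contact_force: [0.7, 0.2, -0.1]
finger_gap: 24.6
```

```bash
python3 st.py;  python3 - <<'E'
from h import *
s=cap('scene');crop(s,300,190,440,340,4,'c_s20.png');w=cap('wrist');crop(w,220,150,420,310,4,'c_w20.png')
E
```

```text
32.025 [519.2  13.2 148.5] F frame [0.7 0.1] -0.1 fr [ 1.3 24.2] hf 28.6 M [0.29 0.01]
```

View pics/c_s20.png

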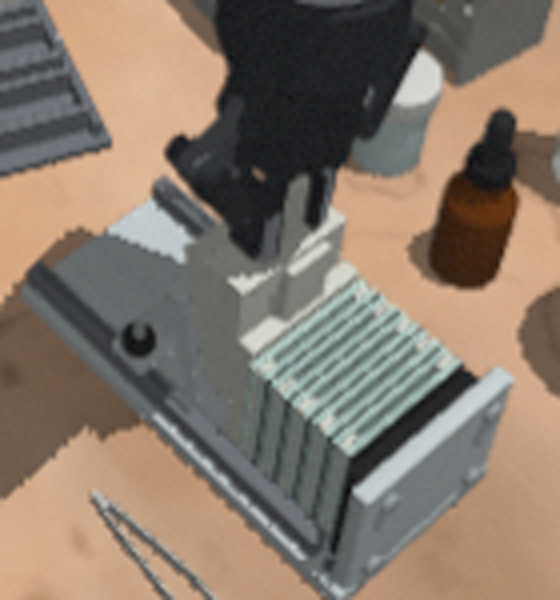

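View pics/c_w20.png

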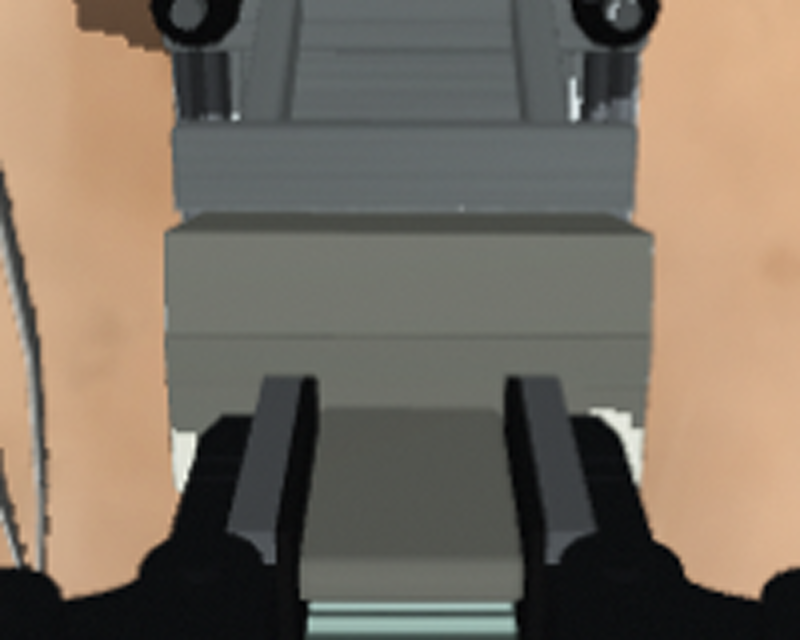

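Call:
apply_moves([
  [-0.01,0,0.05,0,0,0],
  [-0.01,0,0.05,0,0,0],
  [0,0,0,0,0,0],
])

```text
time_s: 32.5
position: [519.3, 12.7, 146.6]
eef_rot: [2.002, 2.42, -0.0]
contact_force: [0.9, -0.5, 2.2]
finger_gap: 24.6
```

```bash
python3 st.py
```

```text
32.5 [519.3  12.7 146.6] F frame [ 0.8 -0.7] 2.2 fr [ 1.3 23.7] hf 26.7 M [ 0.05 -0.01]
```

Call:
apply_moves([
  [-0.015,0,0.05,0,0,0],
  [-0.015,0,0.05,0,0,0],
  [0,0,0,0,0,0],
])

```text
time_s: 32.88
position: [519.3, 12.2, 144.5]
eef_rot: [2.002, 2.42, -0.0]
contact_force: [0.3, -1.4, 4.2]
finger_gap: 24.5
```

```bash
python3 st.py
```

```text
32.875 [519.3  12.2 144.5] F frame [ 0.1 -1.4] 4.2 fr [ 1.3 23.1] hf 24.6 M [0.   0.07]
```

Call:
apply_moves([
  [-0.015,0,0.05,0,0,0],
  [-0.015,0,0.05,0,0,0],
  [0,0,0,0,0,0],
])

```text
time_s: 33.25
position: [519.5, 11.6, 142.6]
eef_rot: [2.002, 2.42, -0.0]
contact_force: [0.9, -0.5, 5.3]
finger_gap: 24.9
```

```bash
python3 st.py
```

```text
33.25 [519.5  11.6 142.6] F frame [ 0.8 -0.6] 5.3 fr [ 1.3 22.5] hf 22.7 M [-0.01  0.12]
```

Call:
apply_moves([
  [-0.0125,0,0.05,0,0,0],
  [-0.0125,0,0.05,0,0,0],
  [0,0,0,0,0,0],
])

```text
time_s: 33.62
position: [519.7, 11.0, 140.8]
eef_rot: [2.002, 2.42, -0.0]
contact_force: [0.4, -1.9, 5.7]
finger_gap: 24.3
```

```bash
python3 st.py
python3 - <<'E'
from h import *
s=cap('scene');crop(s,300,190,440,340,4,'c_s21.png');w=cap('wrist');crop(w,220,150,420,310,4,'c_w21.png')
E
```

```text
33.625 [519.7  11.  140.8] F frame [ 0.  -1.9] 5.7 fr [ 1.4 21.9] hf 20.9 M [0.02 0.22]
```

View pics/c_s21.png

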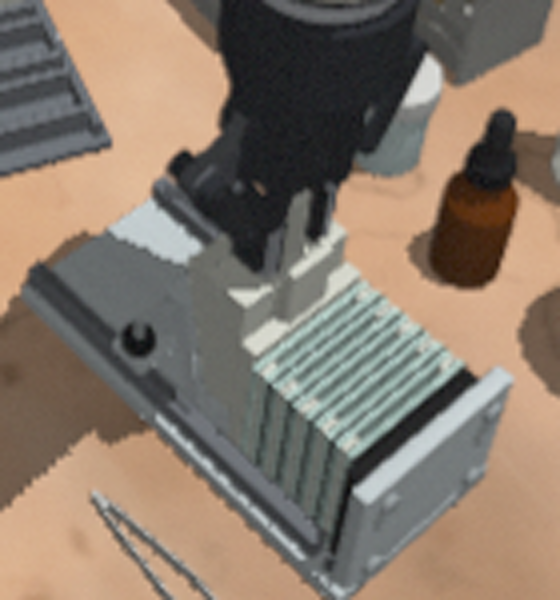

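View pics/c_w21.png

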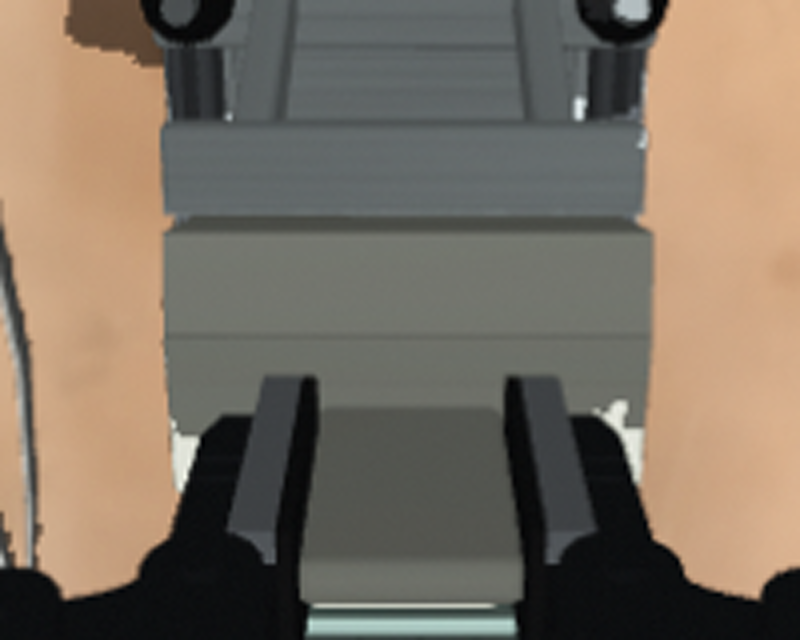

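Call:
apply_moves([
  [-0.02,0,0.05,0,0,0],
  [-0.015,0,0.04,0,0,0],
  [0,0,0,0,0,0],
])

```text
time_s: 34.1
position: [519.9, 10.5, 139.1]
eef_rot: [2.002, 2.42, 0.0]
contact_force: [-0.3, -0.5, 7.5]
finger_gap: 24.7
```

```bash
python3 st.py
```

```text
34.1 [519.9  10.5 139.1] F frame [-0.4 -0.4] 7.5 fr [ 1.5 21.4] hf 19.2 M [0.11 0.24]
```

Call:
apply_moves([
  [-0.005,0,0.03,0,0,0],
  [0,0,0,0,0,0],
  [0,0,0,0,0,0],
  [0,0,0,0,0,0],
  [0,0,0,0,0,0],
])

```text
time_s: 34.72
position: [519.9, 10.3, 138.6]
eef_rot: [2.002, 2.42, 0.0]
contact_force: [-0.3, -1.7, 7.9]
finger_gap: 24.5
```

```bash
python3 st.py
python3 - <<'E'
from h import *
cap('scene','s22.png');w=cap('wrist','w22.png');cap('top','t22.png');print(robot.read_state()['finger_gap'],robot.read_state()['contact_force'])
E
```

```text
34.725 [519.9  10.3 138.6] F frame [-0.6 -1.6] 7.9 fr [ 1.5 21.2] hf 18.7 M [0.11 0.32]
24.78521570637106 [ 0.2231824  -1.52551129  8.89290422]
```

View pics/s22.png

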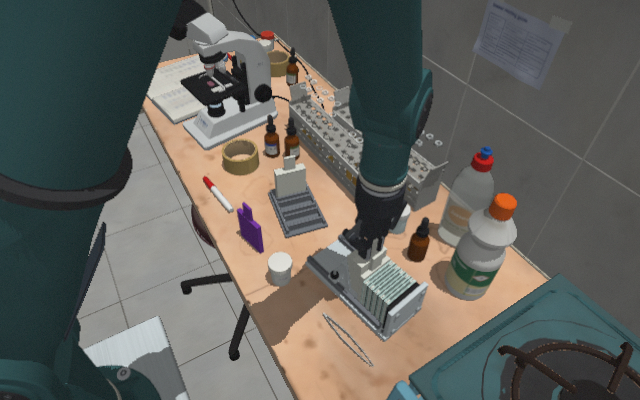

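View pics/w22.png

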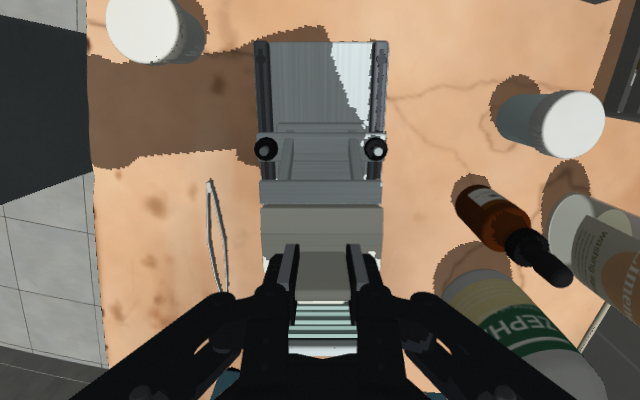

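View pics/t22.png

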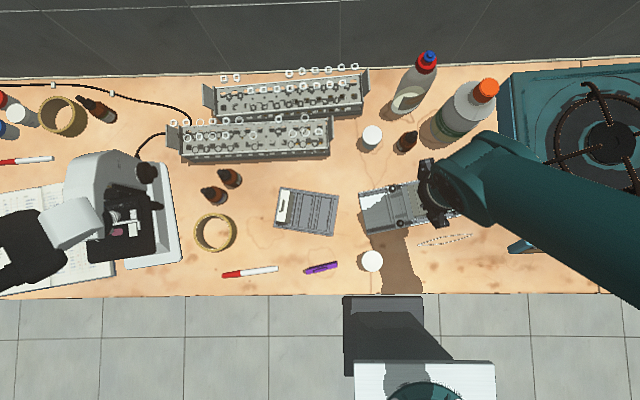

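```bash
python3 -c "
from h import *
print(workorder.close_job())"
```

```text
the job is handed in; nothing more can be done
None
```

The job is handed in at about 35 s. The arm still holds the wedge, pressed down between the thin filler plate and the end stop with about 9–10 N.

- **Forceps:** I laid them on the bench in front of the frame. The last pictures show them clear of it.
- **Filler choice:** The gap at the floor measured about 21 mm. That calls for the thin plate only, leaving about 11 mm for the wedge. The thin plate stands on the floor against the cassettes, the thick plate stayed in its rack, and the purple look-alike was not touched.
- **Wedge:** It went in with the sloping side to the stop and followed the slope down. The force rose steadily to about 8–9 N on the sensor, plus about 1 N of weight. By the arm's position its foot is about 19 mm above the floor, and the cassettes are squeezed by roughly 2–2.5 mm. That squeeze comes from arm travel; I could not measure the pack itself.
- **Other things:** The pot, dropper bottle, cup and tape roll look unmoved in the last pictures.

**Checks that disagreed:**
- **Early touch:** While lowering, the wedge touched the plate about 2–4 mm sooner than my measurements predicted. The force on it stayed near 3 N, and I eased it back before going on. A slight tilt of the wedge in the grip is the likely cause.
- **Camera scale:** The wrist camera showed the held pieces a few percent smaller than the calibration predicts. I relied on the floor contact and force readings for height instead.

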